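# Change over the ware tray of a pottery drying rack

### The job

First switch the drying rack's heater off by turning its dial until the pointer is at the red zero mark, then draw the ware tray out from under the plank by its yellow grip until its floor is clear of the plank. Stand the finished blue vase in the middle of the green mat and stand every terracotta vase upright in the tray, then slide the tray gently back between the brick piers until it is fully home, all vases standing in it and the dial still at zero. The vases are fragile: never grip one with more than 30 N, never push the tray against the rack with more than 25 N, and leave the mug, bowl and brush where they are.

Things in the scene. Friction and masses are not known exactly. Their poses are not given: they have to be found in the camera images.
- dial (a joint): the heater's dial knob (rad): 0 when the white pointer line is at the red zero mark, positive counter-clockwise seen from above; starts between 0.8 and 2.2; turns from -0.6 to 2.8 with stops only at these ends (it does not stop at zero); stays where left; light friction of about 0.04 N m
- dial_grip (a point): on the dial's vertical axis, 60 mm above the table: TCP point to pinch its grip bar; axes as heater. The grey bar is 50 mm long, 14 mm thick, 36 to 66 mm above the table, and turns with the dial; at dial value 0 its length lies along the heater's x axis. Under it a black disc, 54 mm in diameter, top 36 mm above the table
- heater: the white control box of the drying rack's heater, fixed to the table, 80 x 80 mm, 25 mm high; origin: centre of its underside; the red zero mark is at the edge of its top on the +x side, black marks follow counter-clockwise
- rack: fixed drying rack: two brick piers and a dark plank 110 mm deep (x), 420 mm wide (y), underside 125 mm and top 149 mm up; dishes on it reach 165 mm. Origin: on the table under the plank's middle; z up, +x is the way the tray goes in. Gap between piers: y -142 to 142 mm, 110 mm deep; at its rear a stop bar 18 mm high, front face at x = 46 mm
- tray: loose plywood tray, 0.5 kg, 90 (x) x 270 (y) mm, floor top 6 mm up, rim 6 mm thick, 20 mm high; slides easily on the table on nylon runners (friction about 0.15). Origin: underside, middle of the 90 x 270 floor; axes along the rack's. Fully home, its origin is at the rack's (1 mm from the stop bar); starts up to 10 mm short. A flat tongue 88 mm long at its front (-x) carries the yellow grip
- tray_grip (a point): TCP point on the tray's yellow grip, an upright plate 14 mm thick in x, 70 mm long in y, from 6 to 60 mm above the table; the point is 42 mm above the table and 125 mm in front (-x) of the tray's origin; axes as tray. A grip of 25 N is plenty to slide it. When the tray is home it stands 70 mm in front of the plank's edge
- blue_vase: finished blue glazed bud vase, 0.15 kg, 95 mm high: foot 46, belly 56 mm in diameter, neck 24 mm in diameter from 56 to 90 mm up, then a lip of 27 mm. With the TCP 79 mm above its foot the fingers pinch the neck clear of the shoulders. Starts standing in the tray, under the plank. Origin: centre of its underside, z up along the neck
- vase1: an unglazed terracotta bud vase, all one solid piece, same shape as the blue one. Absent in some starts (then None). Starts upright on the table to the robot's left. Origin: centre of its underside, z up along its neck
- vase2: an unglazed terracotta bud vase, all one solid piece, same shape as the blue one. Absent in some starts (then None). Starts upright on the table to the robot's left. Origin: centre of its underside, z up along its neck
- vase3: an unglazed terracotta bud vase, all one solid piece, same shape as the blue one. Absent in some starts (then None). Starts upright on the table to the robot's left. Origin: centre of its underside, z up along its neck
- vase4: an unglazed terracotta bud vase, all one solid piece, same shape as the blue one. Absent in some starts (then None). Starts upright on the table to the robot's left. Origin: centre of its underside, z up along its neck
- mat: the round green mat, fixed to the table at the robot's right, 100 mm in diameter, 2 mm thick; origin: centre of its underside
- mug: white mug, 76 mm across, 85 mm high, a bystander; origin: centre of its underside
- bowl: blue bowl, 96 mm across, 50 mm high, a bystander; origin: centre of its underside
- brush: loose glaze brush lying on the table, a bystander; origin: under its middle
Things that resemble listed ones, but are neither listed nor needed, are in the scene too. Leave any pink or purple look-alike of the heater alone. What is shaped like the vase4 but turquoise is not meant.

How it is judged:
By the outcome, as a careful person would: the job done as asked, in the order asked, and still so for the second after the job is handed in, with the robot touching nothing.
Of vase1, vase2, vase3, vase4 only 2 to 4 are there at a start; the rules pass over those that are not, and their reading is None.
At some moment in a run one of vase1, vase2, vase3, vase4, blue_vase may be knocked a few centimetres aside while the robot is not near it.
It also fails if it takes over 208 s, if anything falls off the work surface, if the arm or the gripper's body presses on something with over 40 N, if the wrist force passes 120 N, or if a joint passes its speed limit or range.

### The arm

A 6-joint arm with a two-finger parallel gripper is mounted at the origin on the work surface. World frame = base frame: x ahead of the robot, y to its left, z up, the work surface at z = 0. Lengths are in m, angles in rad, forces in N, time in s.
With the tool pointing down it reaches from about 0.3 to 0.95 m from the base axis. Payload 3.1 kg.
Tool frame: the origin (TCP) lies between the finger pads, 19 mm behind the fingertips; this is the grasp point; z points along the fingers, y is the direction in which the jaws open and shut (so a half turn about z gives the same grasp; the last joint's range is limited). The gripper opens to 85 mm and grips with 20 to 120 N. Pads are 22 mm wide; open, the fingers measure 114 mm over their backs; the gripper's body (76 mm by 85 mm) begins 54 mm behind the grasp point. The pads swing forward as they close: fully open they stand 13 mm farther back than shut.
Start: joints at [-1.388, 0.308, 1.634, -0, 1.2, -0.07], TCP at [0.156, -0.605, 0.25] pointing down, gripper open.
Joint ranges: [-3.06, 3.06], [-0.79, 1.96], [0.05, 2.63], [-1.19, 4.34], [0.05, 2.64], [-2.94, 2.94]. Speed limits (rad/s): [2.79, 2.79, 3.14, 3.14, 3.14, 3.14].

### API

Orientations are given as a rotation vector (axis times angle).
In Python, from workcell import r gives the robot as it stands.
- The arm moves only by the tool arm_command, never from a script. Its argument "increments" is a list of rows, each an object with "delta_pos": the shift along the tool's x, y, z in m, a list of three; "angular": the turn, a rotation vector about the tool's x, y, z in units of 10 degrees (1.0 is 10 degrees), a list of three; "gripper": the closure, from -1 (fully open) to 1 (shut). A call has 1 to 20 rows; each row shifts and turns the commanded pose from where the row before left it, along the tool's axes as they then stand; what a row does not reach is not made up. A row lasts 1/8 s, in which the tool goes at most 62.5 mm and 10.7 degrees, less where a joint would pass 70% of its speed; a pose out of reach is approached as far as the arm can. A call is refused whole if a number of a shift passes 0.0625 or a number of a turn 1, either way. A call with a gripper value outside its range is refused whole. The fingers move at their own pace and stop on an object; the grip force is fixed at half the most. Time passes only in rows, so rows that do not move let the fingers close. It gives the time, the measured TCP pose, the force and the opening at its end, in the units of the state.
- r.get_obs(): the state, without advancing time (a new reading comes with each control period).
- r.snapshot(name): name is "scene" or "side" or "wrist"; returns a dict with "color" (400x640x3 uint8, blue, green, red), "vertical_fov" (degrees; the focal length in pixels is half the picture's height over the tangent of half this angle, whatever the lens; pixels are square), "cx", "cy" (the principal point, pixels), "R" (3x3) and "t" (3): a world point X has camera coordinates R X + t; the wrist camera has in their place "mount" (4x4, takes a point from camera to tool coordinates, whose origin is the TCP and whose axes are the flange's). Camera axes: x right, y down, z forward; pixel columns grow to the right and rows downward; lengths in m; the calibration is good to about 2 mm. A picture is of the moment at which its call begins: read the wrist's pose just before it. There is no depth.
- r.hand_in(): hands the job in, once; it reports no verdict.
The state is a dict: "clock": time; "joint_positions": joint angles; "dq": joint speeds; "tau": joint torques, N m; "ee_pos": TCP position; "ee_rot": TCP orientation; "force": force on the tool from outside, world axes, zero at the start; "ft_torque": the same for the moment, N m; "gripper_width": finger opening in m.
Only numpy, scipy, OpenCV 4.12 (cv2) and the standard library are available. Lean on these libraries where they do the work, as an engineer would, in place of code of your own. Each camera call takes 0.05 s, during which the arm holds its last target.

## Working session

There is one attempt and no reset: what is moved stays moved. The work goes in short steps, Python scripts to look and compute and a tool call to move; the robot and the scene stay as the last step left them, time stands still between calls to the robot, and variables do not carry over. Pictures are saved under pics/ and viewed, and the job is handed in when it is done.

Besides the shell and the picture viewer there is one more tool, called after ">>>" by a JSON object that holds its "op" and its "data". arm_command: Moves the arm, as the interface text tells. Its arguments: {"type":"object","properties":{"increments":{"type":"array","items":{"type":"object","properties":{"delta_pos":{"type":"array","items":{"type":"number"}},"angular":{"type":"array","items":{"type":"number"}},"gripper":{"type":"number"}}}}},"required":["increments"]}

```bash
ls; mkdir -p pics; cat > h.py <<'E'
import numpy as np, cv2
from scipy.spatial.transform import Rotation as Ro
from workcell import r
def snap(name,fn=None):
    o=r.get_obs(); s=r.snapshot(name)
    if fn: cv2.imwrite('pics/'+fn,s['color'])
    f=200/np.tan(np.radians(s['vertical_fov'])/2)
    if name=='wrist':
        T=np.eye(4);T[:3,:3]=Ro.from_rotvec(o['ee_rot']).as_matrix();T[:3,3]=o['ee_pos']
        M=np.linalg.inv(T@np.array(s['mount'])); R,t=M[:3,:3],M[:3,3]
    else: R,t=np.array(s['R']),np.array(s['t'])
    return dict(im=s['color'],f=f,cx=s['cx'],cy=s['cy'],R=R,t=t,s=s)
def ray(c,u,v):
    d=c['R'].T@np.array([(u-c['cx'])/c['f'],(v-c['cy'])/c['f'],1]); o=-c['R'].T@c['t']; return o,d
def onz(c,u,v,z):
    o,d=ray(c,u,v); return o+d*(z-o[2])/d[2]
def proj(c,X):
    p=c['R']@np.array(X)+c['t']; return np.array([c['cx']+c['f']*p[0]/p[2],c['cy']+c['f']*p[1]/p[2]])
E
python3 - <<'E'
from h import *
for n in['scene','side','wrist']:
    c=snap(n,n+'0.png'); print(n,c['f'],c['cx'],c['cy'],-c['R'].T@c['t'],c['R'][2], {k:v for k,v in c['s'].items() if k!='color'} if n=='wrist' else [k for k in c['s']])
print(r.get_obs())
E
```

```text
pics
scene 444.7177075481502 317.77926829839635 203.14674313147418 [ 1.04619059 -0.57598025  0.92891111] [-0.4746073   0.46133289 -0.74961315] ['color', 'vertical_fov', 'cx', 'cy', 'R', 't']
side 451.5361546939607 320.2222652570169 204.3942418429136 [0.18916987 0.86584914 0.6965346 ] [ 0.2652918  -0.78316542 -0.56238082] ['color', 'vertical_fov', 'cx', 'cy', 'R', 't']
wrist 305.41053306916615 326.45714783227345 199.97530819706776 [ 0.2216659  -0.58850565  0.37260311] [-0.25859674 -0.06367604 -0.96388438] {'vertical_fov': 66.43807067348655, 'cx': 326.45714783227345, 'cy': 199.97530819706776, 'mount': array([[-3.77661464e-04, -9.63846389e-01, -2.66458245e-01,
         6.74443186e-02],
       [ 9.99999459e-01, -1.05627174e-04, -1.03525747e-03,
         6.93644857e-04],
       [ 9.69683945e-04, -2.66458492e-01,  9.63845907e-01,
        -1.23722573e-01],
       [ 0.00000000e+00,  0.00000000e+00,  0.00000000e+00,
         1.00000000e+00]])}
{'clock': 0.15, 'joint_positions': array([-1.38771093e+00,  3.08885798e-01,  1.63487270e+00,  1.05880944e-05,
        1.19971456e+00, -6.97054196e-02]), 'dq': array([-0.00150745, -0.00038196, -0.00514034, -0.00142823,  0.00050394,
       -0.00084725]), 'tau': array([-4.40728572e-04, -4.15802729e+01, -2.77146971e+01, -1.06843672e-04,
        6.04420871e-03,  1.27041085e-05]), 'ee_pos': array([ 0.15617869, -0.60454189,  0.24897076]), 'ee_rot': array([-3.11466911e+00, -3.95783720e-01,  1.51797434e-04]), 'force': array([0.20387466, 0.29075721, 0.98414326]), 'ft_torque': array([ 0.00919402, -0.03968751, -0.03133873]), 'gripper_width': 0.0853194751091962}
```

View pics/scene0.png

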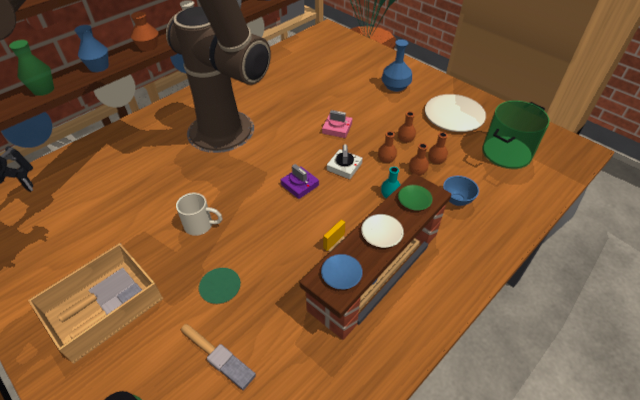

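View pics/side0.png

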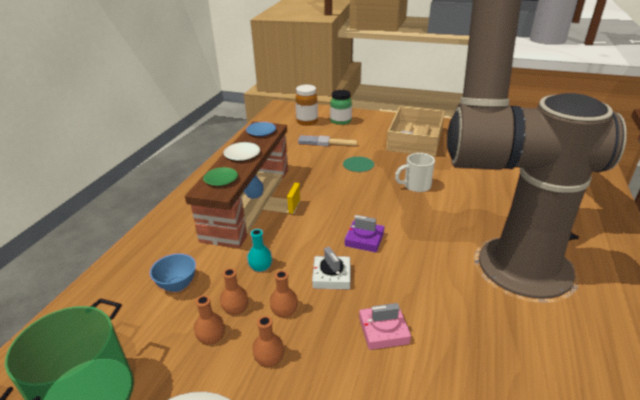

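View pics/wrist0.png

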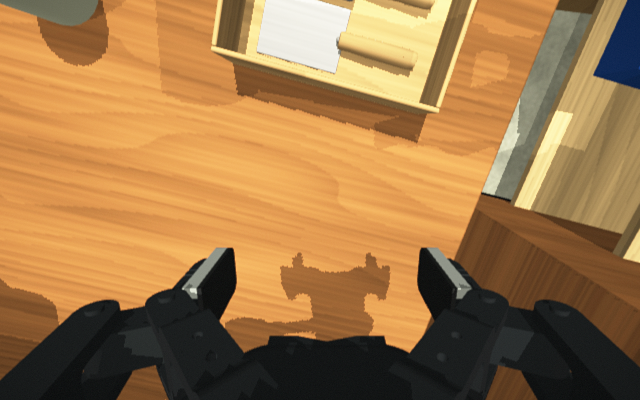

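The scene shows the white heater at about (345,163), four terracotta vases around (387–438, 128–160), the turquoise decoy at (390,182), the yellow grip at (334,236) and the mat at (219,285). I'll zoom in next.

```bash
python3 - <<'E'
import cv2,numpy as np
a=cv2.imread('pics/scene0.png');b=cv2.imread('pics/side0.png')
cv2.imwrite('pics/z1.png',cv2.resize(a[100:340,290:490],None,fx=2.5,fy=2.5,interpolation=cv2.INTER_CUBIC)[:,:])
cv2.imwrite('pics/z2.png',cv2.resize(b[110:370,140:400],None,fx=2.3,fy=2.3,interpolation=cv2.INTER_CUBIC))
E
```

```text
(no output)
```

View pics/z1.png

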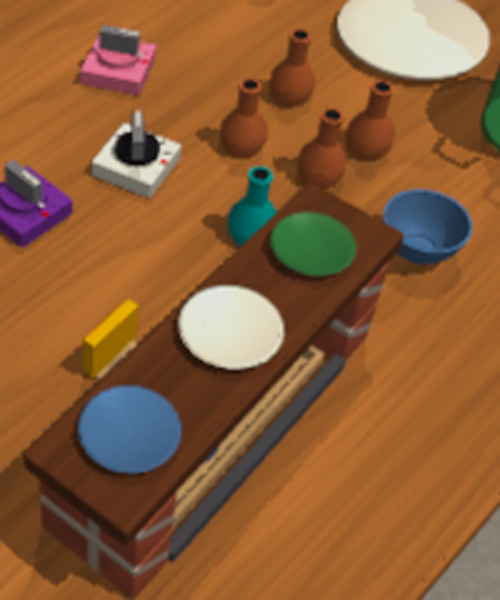

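View pics/z2.png

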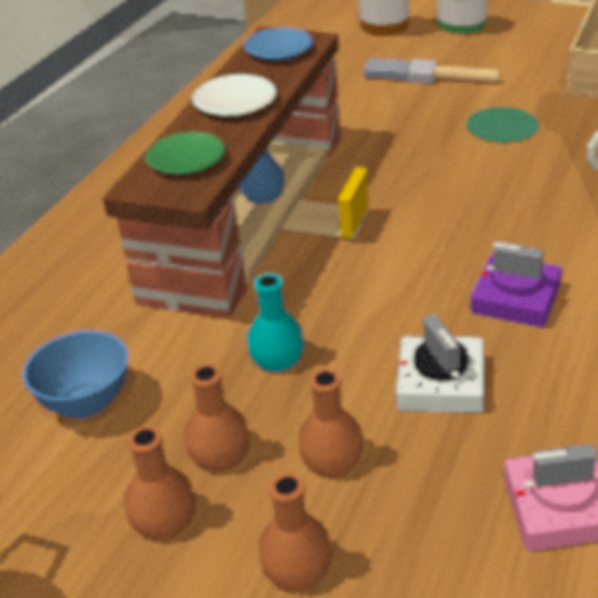

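```bash
cat > m0.py <<'E'
from h import *
import pickle
A=snap('scene');B=snap('side')
pickle.dump((A,B),open('AB0.pkl','wb'))
z1=lambda p:(p[0]/2.5+290-.3,p[1]/2.5+100-.3); z2=lambda p:(p[0]/2.3+140-.3,p[1]/2.3+110-.3)
P=lambda c,p,z:np.round(onz(c,*p,z)[:2],4)
print('vases A');[print(P(A,z1(p),.095)) for p in[(250,86),(300,37),(332,117),(382,88)]]
print('vases B');[print(P(B,z2(p),.095)) for p in[(206,374),(324,379),(145,438),(287,486)]]
print('turq',P(A,z1((260,175)),.095),P(B,z2((269,282)),.095))
print('plank A');[print(P(A,z1(p),.149)) for p in[(304,188),(402,236),(128,530),(27,460)]]
print('plank B');[print(P(B,z2(p),.149)) for p in[(243,33),(337,38),(205,212),(110,200)]]
def masks(c,lo,hi,roi):
    h=cv2.cvtColor(c['im'],cv2.COLOR_BGR2HSV); m=cv2.inRange(h,lo,hi); k=np.zeros_like(m); x0,y0,x1,y1=roi; k[y0:y1,x0:x1]=m[y0:y1,x0:x1]; return k
for n,c,roi in(('A',A,(320,140,370,185)),('B',B,(305,245,360,295))):
    m=masks(c,(0,0,100),(180,60,255),roi); cn=max(cv2.findContours(m,0,2)[0],key=cv2.contourArea)
    ap=cv2.approxPolyDP(cn,2,True)[:,0]; print('heater',n,cv2.contourArea(cn)); [print(p,P(c,p,.025),P(c,p,0)) for p in ap]
for n,c,roi in(('A',A,(310,210,360,260)),('B',B,(280,170,310,225))):
    m=masks(c,(20,120,80),(34,255,255),roi); cn=max(cv2.findContours(m,0,2)[0],key=cv2.contourArea)
    ap=cv2.approxPolyDP(cn,1.5,True)[:,0]; print('yel',n); [print(p,P(c,p,.06),P(c,p,.006)) for p in ap]
for n,c,roi in(('A',A,(190,260,250,310)),('B',B,(340,150,380,175))):
    m=masks(c,(65,80,20),(95,255,160),roi); cn=max(cv2.findContours(m,0,2)[0],key=cv2.contourArea)
    e=cv2.fitEllipse(cn); print('mat',n,e,P(c,e[0],.002))
E
python3 m0.py
```

```text
vases A
[0.4763 0.2715]
[0.4611 0.3855]
[0.5759 0.2943]
[0.5866 0.3756]
vases B
[0.5701 0.3026]
[0.4719 0.2791]
[0.5819 0.3832]
[0.4545 0.395 ]
turq [0.5773 0.1644] [0.5723 0.1706]
plank A
[0.6501 0.1327]
[0.7554 0.1465]
[ 0.7819 -0.2606]
[ 0.6818 -0.2732]
plank B
[ 0.7886 -0.2333]
[ 0.6669 -0.2519]
[0.6422 0.1511]
[0.7411 0.1587]
heater A 409.5
[344 145] [0.362  0.2042] [0.3431 0.2257]
[327 164] [0.384  0.1074] [0.3657 0.1263]
[327 169] [0.3988 0.0924] [0.3809 0.1109]
[349 178] [0.469  0.1104] [0.4531 0.1294]
[360 164] [0.4528 0.1757] [0.4364 0.1965]
[361 157] [0.4348 0.2004] [0.4179 0.2218]
[352 155] [0.4098 0.188 ] [0.3922 0.2091]
[352 164] [0.4361 0.1592] [0.4193 0.1795]
[338 165] [0.4099 0.1271] [0.3923 0.1466]
[334 160] [0.3867 0.1343] [0.3685 0.1539]
[340 152] [0.3752 0.1724] [0.3566 0.1931]
[346 156] [0.4001 0.1721] [0.3822 0.1928]
heater B 1189.0
[325 248] [0.4398 0.0982] [0.4491 0.0696]
[323 257] [0.4346 0.1297] [0.4437 0.1022]
[314 258] [0.4529 0.1388] [0.4628 0.1117]
[314 266] [0.4444 0.1641] [0.4539 0.138 ]
[317 268] [0.436  0.1683] [0.4452 0.1423]
[313 269] [0.4434 0.17
[... 425 characters left out ...]
250] [ 0.6158 -0.1323] [ 0.5891 -0.1047]
[342 236] [ 0.6142 -0.0749] [ 0.5873 -0.0437]
yel B
[297 182] [ 0.5831 -0.1052] [ 0.6166 -0.1876]
[293 183] [ 0.5917 -0.0973] [ 0.6259 -0.179 ]
[287 194] [ 0.5872 -0.0416] [ 0.6209 -0.1186]
[287 211] [0.5589 0.0302] [ 0.5902 -0.0407]
[289 213] [0.551  0.0367] [ 0.5817 -0.0336]
[293 213] [0.5416 0.0339] [ 0.5715 -0.0367]
[299 201] [ 0.5458 -0.0198] [ 0.5761 -0.0949]
[299 183] [ 0.5761 -0.1019] [ 0.609  -0.1839]
mat A ((219.2840576171875, 285.1662292480469), (32.60379409790039, 40.89535140991211), 67.037109375) [ 0.4783 -0.3565]
mat B ((358.23834228515625, 163.89154052734375), (12.899665832519531, 28.424808502197266), 91.9737777709961) [ 0.4723 -0.3505]
```

>>> {"op": "arm_command", "data": {"increments": [{"delta_pos": [0.0255,-0.0428,0]},{"delta_pos": [0.0255,-0.0428,0]},{"delta_pos": [0.0255,-0.0428,0]},{"delta_pos": [0.0255,-0.0428,0]},{"delta_pos": [0.0255,-0.0428,0]},{"delta_pos": [0.0255,-0.0428,0]},{"delta_pos": [0.0255,-0.0428,0]},{"delta_pos": [0.0255,-0.0428,0]},{"delta_pos": [0.0255,-0.0428,0]},{"delta_pos": [0.0255,-0.0428,0]},{"delta_pos": [0.0255,-0.0428,0]},{"delta_pos": [0.0255,-0.0428,0]},{"delta_pos": [0.0255,-0.0428,0]},{"delta_pos": [0.0255,-0.0428,0]},{"delta_pos": [0.0255,-0.0428,0]},{"delta_pos": [0.0255,-0.0428,0]},{"delta_pos": [0,0,0]},{"delta_pos": [0,0,0]}]}}

```text
invalid input at $.increments[0]: expected keys delta_pos, angular, gripper
```

```bash
cat >> h.py <<'E'
def pose():
    o=r.get_obs(); R=Ro.from_rotvec(o['ee_rot']).as_matrix()
    print('t %.2f pos %s yaw %.2fdeg tilt %s F %s w %.4f q %s'%(o['clock'],np.round(o['ee_pos'],4),np.degrees(np.arctan2(R[1,0],R[0,0])),np.round(R[:2,2],4),np.round(o['force'],1),o['gripper_width'],np.round(o['joint_positions'],2)))
    return np.array(o['ee_pos']),R
def go(tp,yaw=None):
    """tool-frame total delta to world target; then z turn (units of 10deg) to the yaw"""
    p,R=pose(); d=R.T@(np.array(tp)-p); print('delta tool',np.round(d,4),'len %.4f'%np.linalg.norm(d))
    y=np.degrees(np.arctan2(R[1,0],R[0,0]))
    if yaw is not None:
        t=-(yaw-y); t=(t+180)%360-180; print('turn z deg',round(t,2))
        Rt=Ro.from_euler('z',yaw,degrees=True).as_matrix()@np.diag([1,-1,-1.]); print('full rotvec tool deg',np.round(np.degrees(Ro.from_matrix(R.T@Rt).as_rotvec()),2))
E
python3 - <<'E'
from h import *
pose(); c=snap('wrist','w1.png'); print(proj(c,[.403,.17,.036]))
E
```

```text
t 0.25 pos [ 0.1562 -0.6048  0.2493] yaw 14.49deg tilt [-0.0002  0.0012] F [-0.  -0.8 -0.2] w 0.0854 q [-1.39  0.31  1.63 -0.    1.2  -0.07]
[-591.72690338 -389.36159063]
```

View pics/w1.png

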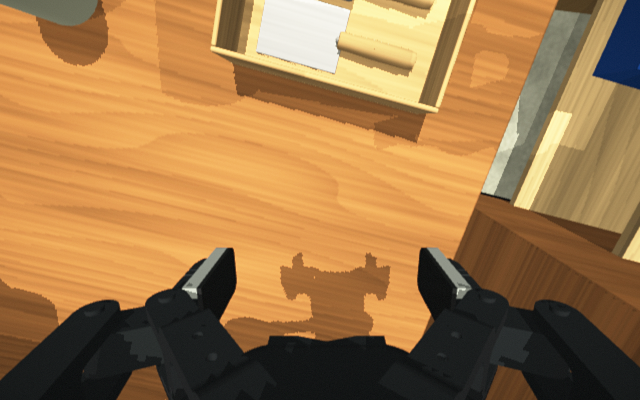

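The call was refused because every row needs all three keys, so the picture is unchanged: only the brush box and the table.

>>> {"op": "arm_command", "data": {"increments": [{"delta_pos": [0.0255,-0.0428,0],"angular": [0,0,0],"gripper": -1},{"delta_pos": [0.0255,-0.0428,0],"angular": [0,0,0],"gripper": -1},{"delta_pos": [0.0255,-0.0428,0],"angular": [0,0,0],"gripper": -1},{"delta_pos": [0.0255,-0.0428,0],"angular": [0,0,0],"gripper": -1},{"delta_pos": [0.0255,-0.0428,0],"angular": [0,0,0],"gripper": -1},{"delta_pos": [0.0255,-0.0428,0],"angular": [0,0,0],"gripper": -1},{"delta_pos": [0.0255,-0.0428,0],"angular": [0,0,0],"gripper": -1},{"delta_pos": [0.0255,-0.0428,0],"angular": [0,0,0],"gripper": -1},{"delta_pos": [0.0255,-0.0428,0],"angular": [0,0,0],"gripper": -1},{"delta_pos": [0.0255,-0.0428,0],"angular": [0,0,0],"gripper": -1},{"delta_pos": [0.0255,-0.0428,0],"angular": [0,0,0],"gripper": -1},{"delta_pos": [0.0255,-0.0428,0],"angular": [0,0,0],"gripper": -1},{"delta_pos": [0.0255,-0.0428,0],"angular": [0,0,0],"gripper": -1},{"delta_pos": [0.0255,-0.0428,0],"angular": [0,0,0],"gripper": -1},{"delta_pos": [0.0255,-0.0428,0],"angular": [0,0,0],"gripper": -1},{"delta_pos": [0.0255,-0.0428,0],"angular": [0,0,0],"gripper": -1},{"delta_pos": [0,0,0],"angular": [0,0,0],"gripper": -1},{"delta_pos": [0,0,0],"angular": [0,0,0],"gripper": -1}]}}

```text
clock: 2.55
ee_pos: [0.3796, 0.1596, 0.2497]
ee_rot: [3.116, 0.397, -0.002]
force: [0.4, -0.5, -0.2]
gripper_width: 0.0858
```

```bash
python3 - <<'E'
from h import *
pose(); c=snap('wrist','w2.png'); print(proj(c,[.403,.17,.036]))
E
```

```text
t 2.55 pos [0.3796 0.1596 0.2497] yaw 14.54deg tilt [-0.0009 -0.0009] F [ 0.4 -0.5 -0.2] w 0.0858 q [ 0.29 -0.12  2.1  -0.    1.16  1.61]
[322.2381533  155.02737075]
```

View pics/w2.png

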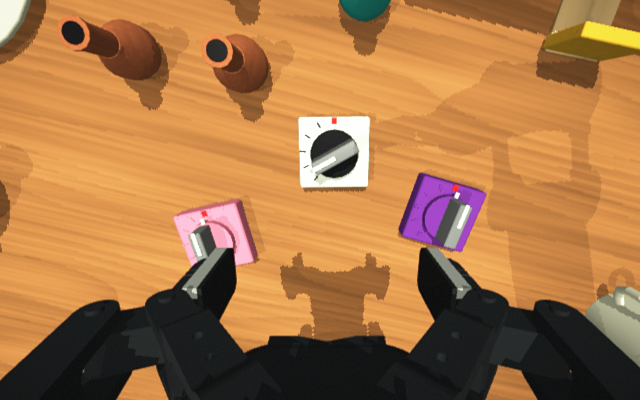

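The white heater is at (334,153), its red mark at (334,121), and its pointer points lower left near (316,177).

```bash
python3 - <<'E'
import cv2
a=cv2.imread('pics/w2.png')
cv2.imwrite('pics/w2z.png',cv2.resize(a[105:200,290:380],None,fx=6,fy=6,interpolation=cv2.INTER_CUBIC))
E
```

```text
(no output)
```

View pics/w2z.png

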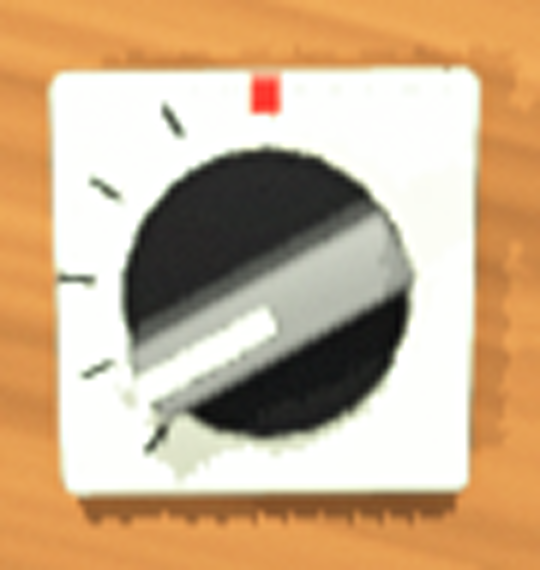

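```bash
python3 - <<'E'
from h import *
c=snap('wrist'); z=lambda p:(p[0]/6+290-.42,p[1]/6+105-.42)
C=np.array([onz(c,*z(p),.025)[:2] for p in[(50,72),(480,68),(468,492),(66,495)]]); print(C,'center',C.mean(0))
for i in range(4): d=C[(i+1)%4]-C[i]; print(np.hypot(*d),np.degrees(np.arctan2(d[1],d[0])))
a,b=[onz(c,*z(p),.066)[:2] for p in[(275,320),(143,393)]]; d=b-a; print(a,b,'ptr',np.degrees(np.arctan2(d[1],d[0])))
a,b=[onz(c,*z(p),.066)[:2] for p in[(412,275),(155,408)]]; d=b-a; print(a,b,'bar lower edge',np.degrees(np.arctan2(d[1],d[0])))
m=onz(c,*z((265,95)),.025)[:2]; e=m-C.mean(0); print('red',np.degrees(np.arctan2(e[1],e[0])))
print('disc',onz(c,*z((267,293)),.036))
E
```

```text
[[0.43586663 0.20564323]
 [0.4562139  0.12947449]
 [0.37921664 0.10895349]
 [0.35908094 0.18469883]] center [0.40759453 0.15719251]
0.07883963587477986 -75.04358108784166
0.07968494450096611 -165.07664085964058
0.07837603464544284 104.8868752223891
0.07959089703405206 15.257099598928681
[0.40726857 0.1565173 ] [0.38973559 0.17500316] ptr 133.4846081993281
[0.42020272 0.13634404] [0.38774391 0.17241572] bar lower edge 131.98220724598175
red 15.104252808426908
disc [0.4079897  0.15736352 0.036     ]
```

>>> {"op": "arm_command", "data": {"increments": [{"delta_pos": [0.0267,0.0093,0],"angular": [0,0,0],"gripper": -1},{"delta_pos": [0,0,0.0125],"angular": [0,0,-0.983],"gripper": -1},{"delta_pos": [0,0,0.0125],"angular": [0,0,-0.983],"gripper": -1},{"delta_pos": [0,0,0.0125],"angular": [0,0,-0.983],"gripper": -1},{"delta_pos": [0,0,0.0125],"angular": [0,0,-0.983],"gripper": -1},{"delta_pos": [0,0,0.0125],"angular": [0,0,-0.983],"gripper": -1},{"delta_pos": [0,0,0.0125],"angular": [0,0,-0.983],"gripper": -1},{"delta_pos": [0,0,0.0125],"angular": [0,0,-0.983],"gripper": -1},{"delta_pos": [0,0,0.0125],"angular": [0,0,-0.983],"gripper": -1},{"delta_pos": [0,0,0],"angular": [0,0,-0.983],"gripper": -1},{"delta_pos": [0,0,0],"angular": [0,0,-0.983],"gripper": -1},{"delta_pos": [0,0,0],"angular": [0,0,-0.983],"gripper": -1},{"delta_pos": [0,0,0],"angular": [0,0,-0.983],"gripper": -1},{"delta_pos": [0,0,0],"angular": [0,0,0],"gripper": -1},{"delta_pos": [0,0,0],"angular": [0,0,0],"gripper": -1}]}}

```text
clock: 4.53
ee_pos: [0.4082, 0.1569, 0.1501]
ee_rot: [1.272, 2.872, 0.0]
force: [0.0, 0.3, 0.7]
gripper_width: 0.0854
```

```bash
python3 - <<'E'
from h import *
go([.4078,.1573,.060],132.5); c=snap('wrist','w3.png')
E
```

```text
t 4.53 pos [0.4082 0.1569 0.1501] yaw 132.22deg tilt [0.0002 0.    ] F [0.  0.3 0.7] w 0.0854 q [ 0.27  0.08  2.14 -0.    0.92 -0.47]
delta tool [ 0.0006 -0.0001  0.0901] len 0.0901
turn z deg -0.28
full rotvec tool deg [ 0.01  0.01 -0.28]
```

View pics/w3.png

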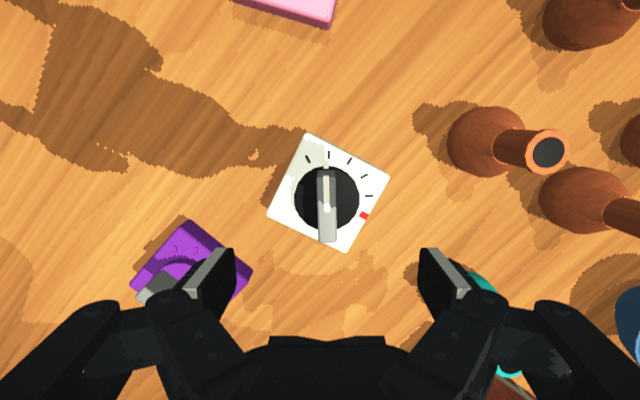

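The bar stands upright in the image at (327,205), which means it is aligned with the jaws. I'll descend, then close in steps. The full grip force would be about 60 N and the vase limit is 30 N, so I want to see how opening follows closure.

>>> {"op": "arm_command", "data": {"increments": [{"delta_pos": [0.0006,0,0.02],"angular": [0,0,-0.03],"gripper": -1},{"delta_pos": [0,0,0.02],"angular": [0,0,0],"gripper": -0.5},{"delta_pos": [0,0,0.02],"angular": [0,0,0],"gripper": 0},{"delta_pos": [0,0,0.02],"angular": [0,0,0],"gripper": 0},{"delta_pos": [0,0,0.01],"angular": [0,0,0],"gripper": 0},{"delta_pos": [0,0,0],"angular": [0,0,0],"gripper": 0},{"delta_pos": [0,0,0],"angular": [0,0,0],"gripper": 0},{"delta_pos": [0,0,0],"angular": [0,0,0],"gripper": 0}]}}

```text
clock: 5.58
ee_pos: [0.4086, 0.1583, 0.0608]
ee_rot: [1.259, 2.877, 0.002]
force: [-0.3, -0.1, 0.4]
gripper_width: 0.0424
```

>>> {"op": "arm_command", "data": {"increments": [{"delta_pos": [0,0,0],"angular": [0,0,0],"gripper": 0.5},{"delta_pos": [0,0,0],"angular": [0,0,0],"gripper": 0.5},{"delta_pos": [0,0,0],"angular": [0,0,0],"gripper": 0.5},{"delta_pos": [0,0,0],"angular": [0,0,0],"gripper": 0.5}]}}

```text
clock: 6.08
ee_pos: [0.4078, 0.158, 0.06]
ee_rot: [1.259, 2.878, 0.0]
force: [-0.6, 0.8, 0.6]
gripper_width: 0.021
```

>>> {"op": "arm_command", "data": {"increments": [{"delta_pos": [0,0,0],"angular": [0,0,0],"gripper": 0.62},{"delta_pos": [0,0,0],"angular": [0,0,0],"gripper": 0.62},{"delta_pos": [0,0,0],"angular": [0,0,0],"gripper": 0.62},{"delta_pos": [0,0,0],"angular": [0,0,0],"gripper": 0.62}]}}

```text
clock: 6.58
ee_pos: [0.4078, 0.158, 0.0599]
ee_rot: [-1.259, -2.878, 0.0]
force: [0.8, -0.2, -0.0]
gripper_width: 0.0162
```

>>> {"op": "arm_command", "data": {"increments": [{"delta_pos": [0,0,0],"angular": [0,0,0],"gripper": 0.68},{"delta_pos": [0,0,0],"angular": [0,0,0],"gripper": 0.68},{"delta_pos": [0,0,0],"angular": [0,0,0],"gripper": 0.68}]}}

```text
clock: 6.95
ee_pos: [0.4075, 0.1579, 0.06]
ee_rot: [-1.259, -2.878, 0.001]
force: [-2.2, -1.2, 3.4]
gripper_width: 0.014
```

```bash
python3 - <<'E'
from h import *
pose(); print([round(r.get_obs()['gripper_width'],6) for _ in range(3)])
E
```

```text
t 6.95 pos [0.4075 0.1579 0.06  ] yaw 132.76deg tilt [-0.0007 -0.0004] F [-2.2 -1.2  3.4] w 0.0140 q [ 0.27  0.25  2.18 -0.    0.71 -0.48]
[0.01403, 0.01403, 0.01403]
```

>>> {"op": "arm_command", "data": {"increments": [{"delta_pos": [0,0,0],"angular": [0,0,0],"gripper": 0.72},{"delta_pos": [0,0,0],"angular": [0,0,0],"gripper": 0.72},{"delta_pos": [0,0,0],"angular": [0,0,0],"gripper": 0.72}]}}

```text
clock: 7.32
ee_pos: [0.4075, 0.1579, 0.0601]
ee_rot: [-1.259, -2.878, 0.001]
force: [-1.8, -2.4, 5.4]
gripper_width: 0.0133
```

```bash
python3 - <<'E'
from h import *
pose(); print([round(r.get_obs()['gripper_width'],6) for _ in range(3)])
E
```

```text
t 7.33 pos [0.4075 0.1579 0.0601] yaw 132.75deg tilt [-0.0008 -0.0004] F [-1.8 -2.4  5.4] w 0.0133 q [ 0.27  0.25  2.18 -0.    0.71 -0.48]
[0.01326, 0.01326, 0.01326]
```

>>> {"op": "arm_command", "data": {"increments": [{"delta_pos": [0,0,0],"angular": [0,0,0],"gripper": 1},{"delta_pos": [0,0,0],"angular": [0,0,0],"gripper": 1},{"delta_pos": [0,0,0],"angular": [0,0,0],"gripper": 1}]}}

```text
clock: 7.7
ee_pos: [0.4075, 0.1579, 0.0601]
ee_rot: [-1.259, -2.878, 0.001]
force: [-3.0, -2.9, 5.1]
gripper_width: 0.013
```

```bash
python3 - <<'E'
from h import *
pose(); print([round(r.get_obs()['gripper_width'],6) for _ in range(3)])
E
```

```text
t 7.70 pos [0.4075 0.1579 0.0601] yaw 132.76deg tilt [-0.0008 -0.0004] F [-3.  -2.9  5.1] w 0.0130 q [ 0.27  0.25  2.18 -0.    0.71 -0.48]
[0.013035, 0.013035, 0.013035]
```

Closure maps linearly to opening: 42.5 mm × (1−c). The servo builds force within about 1–1.5 mm of contact, so a closure target just under the neck diameter keeps the grip soft. Now I'll turn the dial by −117.6° (tool +z).

>>> {"op": "arm_command", "data": {"increments": [{"delta_pos": [0,0,0],"angular": [0,0,0.84],"gripper": 0.8},{"delta_pos": [0,0,0],"angular": [0,0,0.84],"gripper": 0.8},{"delta_pos": [0,0,0],"angular": [0,0,0.84],"gripper": 0.8},{"delta_pos": [0,0,0],"angular": [0,0,0.84],"gripper": 0.8},{"delta_pos": [0,0,0],"angular": [0,0,0.84],"gripper": 0.8},{"delta_pos": [0,0,0],"angular": [0,0,0.84],"gripper": 0.8},{"delta_pos": [0,0,0],"angular": [0,0,0.84],"gripper": 0.8},{"delta_pos": [0,0,0],"angular": [0,0,0.84],"gripper": 0.8},{"delta_pos": [0,0,0],"angular": [0,0,0.84],"gripper": 0.8},{"delta_pos": [0,0,0],"angular": [0,0,0.84],"gripper": 0.8},{"delta_pos": [0,0,0],"angular": [0,0,0.84],"gripper": 0.8},{"delta_pos": [0,0,0],"angular": [0,0,0.84],"gripper": 0.8},{"delta_pos": [0,0,0],"angular": [0,0,0.84],"gripper": 0.8},{"delta_pos": [0,0,0],"angular": [0,0,0.84],"gripper": 0.8},{"delta_pos": [0,0,0],"angular": [0,0,0],"gripper": 0.8},{"delta_pos": [0,0,0],"angular": [0,0,0],"gripper": 0.8}]}}

```text
clock: 9.7
ee_pos: [0.4069, 0.1581, 0.0601]
ee_rot: [-3.114, -0.413, 0.003]
force: [-3.9, -0.6, 7.0]
gripper_width: 0.0131
```

```bash
python3 - <<'E'
from h import *
go([.4078,.1573,.060],15.1)
c=snap('wrist','w4.png')
E
```

```text
t 9.70 pos [0.4069 0.1581 0.0601] yaw 15.11deg tilt [-0.0022 -0.    ] F [-3.9 -0.6  7. ] w 0.0131 q [0.27 0.25 2.18 0.   0.71 1.58]
delta tool [0.0007 0.001  0.0001] len 0.0012
turn z deg 0.01
full rotvec tool deg [-0.03  0.12  0.01]
```

View pics/w4.png

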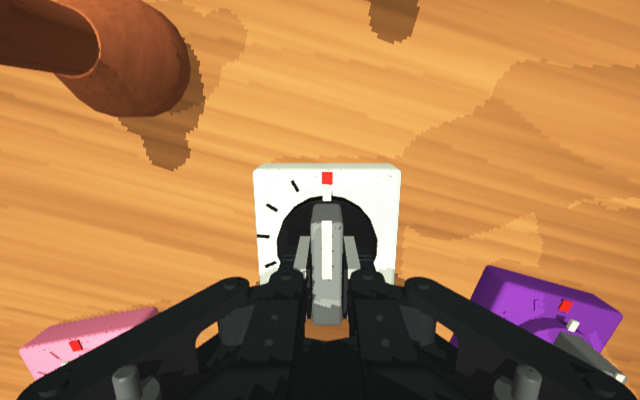

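The white pointer at (326,240) lines up with the red mark at (327,178). Next: release, rise and verify.

>>> {"op": "arm_command", "data": {"increments": [{"delta_pos": [0,0,0],"angular": [0,0,0],"gripper": 0.4},{"delta_pos": [0,0,0],"angular": [0,0,0],"gripper": 0.2},{"delta_pos": [0,0,0],"angular": [0,0,0],"gripper": 0},{"delta_pos": [0,0,0],"angular": [0,0,0],"gripper": 0},{"delta_pos": [0,0,-0.04],"angular": [0,0,0],"gripper": 0},{"delta_pos": [0,0,-0.05],"angular": [0,0,0],"gripper": 0},{"delta_pos": [0,0,-0.05],"angular": [0,0,0],"gripper": 0},{"delta_pos": [-0.02,0,-0.05],"angular": [0,0,0],"gripper": 0},{"delta_pos": [0,0,0],"angular": [0,0,0],"gripper": 0},{"delta_pos": [0,0,0],"angular": [0,0,0],"gripper": 0}]}}

```text
clock: 11.0
ee_pos: [0.3883, 0.1528, 0.2496]
ee_rot: [-3.114, -0.414, -0.0]
force: [0.5, -0.1, -0.6]
gripper_width: 0.043
```

```bash
cat > dial.py <<'E'
import sys
from h import *
# angle of white pointer on grey bar, measured on z=.066 (needs overhead wrist view)
pose();c=snap('wrist'); u,v=proj(c,[.4078,.1573,.05]); u,v=int(u),int(v)
z=cv2.resize(c['im'][v-45:v+45,u-45:u+45],None,fx=6,fy=6,interpolation=cv2.INTER_CUBIC); cv2.imwrite('pics/'+sys.argv[1],z); print('offset',u-45,v-45)
E
python3 dial.py d1.png
```

```text
t 11.00 pos [0.3883 0.1528 0.2496] yaw 15.14deg tilt [0.0002 0.0001] F [ 0.5 -0.1 -0.6] w 0.0430 q [ 0.27 -0.11  2.09  0.    1.16  1.58]
offset 281 116
```

View pics/d1.png

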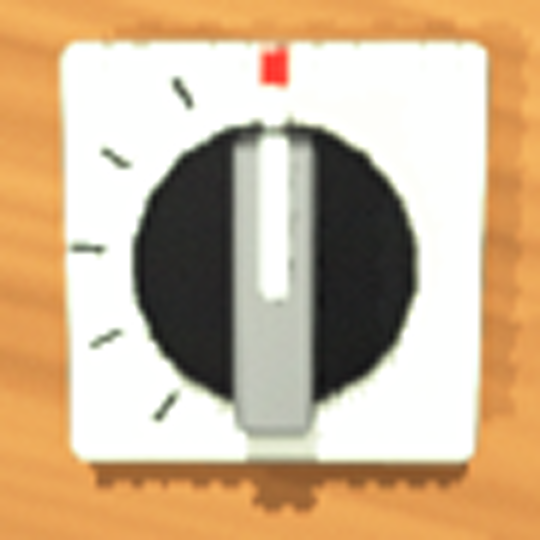

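The dial reads zero. Next I'll look at the tray grip and the rack.

>>> {"op": "arm_command", "data": {"increments": [{"delta_pos": [0.018,0.0404,0],"angular": [0,0,0],"gripper": 0},{"delta_pos": [0.018,0.0404,0],"angular": [0,0,0],"gripper": 0},{"delta_pos": [0.018,0.0404,0],"angular": [0,0,0],"gripper": 0},{"delta_pos": [0.018,0.0404,0],"angular": [0,0,0],"gripper": 0},{"delta_pos": [0.018,0.0404,0],"angular": [0,0,0],"gripper": 0},{"delta_pos": [0.018,0.0404,0],"angular": [0,0,0],"gripper": 0},{"delta_pos": [0.018,0.0404,0],"angular": [0,0,0],"gripper": 0},{"delta_pos": [0,0,0],"angular": [0,0,-1],"gripper": 0},{"delta_pos": [0,0,0],"angular": [0,0,-1],"gripper": 0},{"delta_pos": [0,0,0],"angular": [0,0,-1],"gripper": 0},{"delta_pos": [0,0,0],"angular": [0,0,-1],"gripper": 0},{"delta_pos": [0,0,0],"angular": [0,0,-1],"gripper": 0},{"delta_pos": [0,0,0],"angular": [0,0,-1],"gripper": 0},{"delta_pos": [0,0,0],"angular": [0,0,-1],"gripper": 0},{"delta_pos": [0,0,0],"angular": [0,0,-1],"gripper": 0},{"delta_pos": [0,0,0],"angular": [0,0,0],"gripper": 0},{"delta_pos": [0,0,0],"angular": [0,0,0],"gripper": 0}]}}

```text
clock: 13.18
ee_pos: [0.5835, -0.0872, 0.2484]
ee_rot: [-2.121, -2.314, 0.002]
force: [0.5, -0.6, -0.4]
gripper_width: 0.0429
```

```bash
python3 - <<'E'
from h import *
pose(); c=snap('wrist','w5.png'); print(proj(c,[.5838,-.067,.06]))
def P(u,v,z): return np.round(onz(c,u,v,z)[:2],4)
m=cv2.inRange(cv2.cvtColor(c['im'],cv2.COLOR_BGR2HSV),(20,150,80),(34,255,255)); cn=max(cv2.findContours(m,0,2)[0],key=cv2.contourArea)
for p in cv2.approxPolyDP(cn,2,True)[:,0]: print(p,P(*p,.06),P(*p,.006))
E
```

```text
t 13.18 pos [ 0.5835 -0.0872  0.2484] yaw 95.00deg tilt [-0.0026  0.0006] F [ 0.5 -0.6 -0.4] w 0.0429 q [-0.22  0.24  1.72  0.    1.18 -0.31]
[328.89175224 163.24188181]
[323 129] [ 0.5749 -0.0334] [ 0.5743 -0.0356]
[321 196] [ 0.5786 -0.1023] [ 0.5786 -0.1164]
[332 197] [ 0.5903 -0.1024] [ 0.5923 -0.1165]
[334 131] [ 0.586  -0.0344] [ 0.5874 -0.0367]
```

View pics/w5.png

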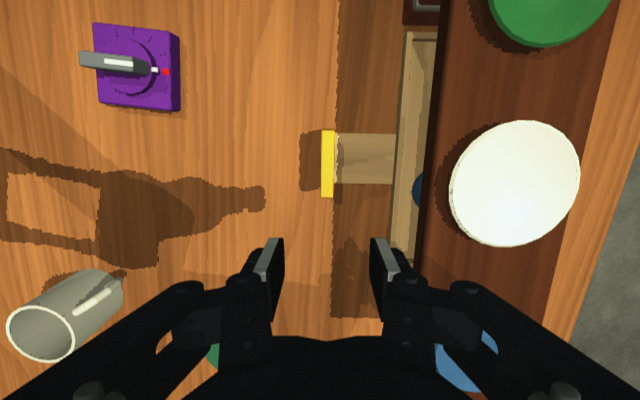

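```bash
python3 - <<'E'
from h import *
c=snap('wrist')
cv2.imwrite('pics/w5z.png',cv2.resize(c['im'][0:270,290:470],None,fx=2.2,fy=2.2,interpolation=cv2.INTER_CUBIC))
g=cv2.cvtColor(c['im'],cv2.COLOR_BGR2GRAY)
# plank front top edge: column of strongest change per row within 405..460
H=cv2.cvtColor(c['im'],cv2.COLOR_BGR2HSV)
for v in (45,60,90,120,150,180,210,240): print(v,g[v,380:460:4])
E
```

```text
45 [ 82  83  91  86  88  86  65 137 104  98  95 102 112 110  26  22  25  54
  66  66]
60 [ 86  85  92  88  85  89  93 137 130 126  98 101 112 109  21  21  39  67
  68  67]
90 [ 88  93  90  90  91  63 139 137 129 127 129 101 107  20  21  31  63  69
  67  67]
120 [ 92  91  92  91  69 123 126 133 132 132 104 101  29  23  27  61  72  70
  67  66]
150 [127 128 128 127  68 125 138 135 136 108 105  76  24  23  56  74  74  43
  40  41]
180 [131 131 134  78 128 141 137 138 137  36  45  24  23  49  41  45  41  32
 217 245]
210 [ 84  87  84 107 128 138 142 139 107 108  24  23  45  71  74  41  41  31
 210 246]
240 [ 96  93  62 130 143 142 142 108 105  24  24  41  66  77  70  65  65  64
  60  65]
```

View pics/w5z.png

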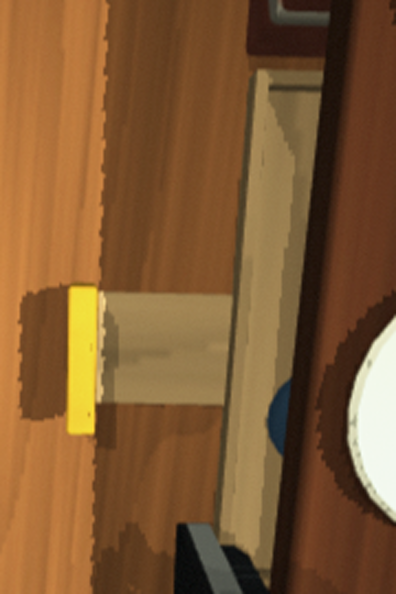

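```bash
python3 - <<'E'
from h import *
c=snap('wrist'); g=cv2.GaussianBlur(cv2.cvtColor(c['im'],cv2.COLOR_BGR2GRAY),(3,3),0).astype(float)
def edge(rows,lo,hi,sign,z,name):
    pts=[]
    for v in rows:
        l,h=lo(v),hi(v); d=sign*np.gradient(g[v])[l:h]; i=np.argmax(d)
        pts.append(onz(c,l+i,v,z)[:2])
    pts=np.array(pts); vx,vy,x,y=cv2.fitLine(pts.astype(np.float32),cv2.DIST_HUBER,0,.001,.001).ravel()
    if vy<0: vx,vy=-vx,-vy
    print(name,'yaw',np.degrees(np.arctan2(-vx,vy)),'pt',x,y, 'x at y=-.06:',x+vx/vy*(-.06-y))
L=lambda v:int(407-(v-45)*(17/195))
rows=range(45,245,5)
edge(rows,lambda v:L(v)-6,lambda v:L(v)+6,1,.02,'rim')
U=lambda v:int(434-(v-45)*(20/195))
edge(rows,lambda v:U(v)-5,lambda v:U(v)+5,-1,.125,'plank under')
edge(list(range(45,140,5))+list(range(225,245,5)),lambda v:U(v)+5,lambda v:U(v)+20,1,.149,'plank top')
# pier side: corner
E
```

```text
rim yaw 3.7814016 pt 0.6604505 -0.045904763 x at y=-.06: 0.66138214
plank under yaw 3.667044 pt 0.6583446 -0.042832088 x at y=-.06: 0.6594449
plank top yaw 3.777925 pt 0.6553327 -0.010029808 x at y=-.06: 0.65863234
```

Yaw is about 3.7° for both rack and tray, and the tray sits about 7 mm short of home. The yellow grip centre is near (0.5825, −0.068). I'll descend and grip it.

>>> {"op": "arm_command", "data": {"increments": [{"delta_pos": [0.0192,0.0007,0],"angular": [0,0,0.13],"gripper": 0},{"delta_pos": [0,0,0.05],"angular": [0,0,0],"gripper": 0},{"delta_pos": [0,0,0.05],"angular": [0,0,0],"gripper": 0},{"delta_pos": [0,0,0.05],"angular": [0,0,0],"gripper": 0},{"delta_pos": [0,0,0.03],"angular": [0,0,0],"gripper": 0},{"delta_pos": [0,0,0.0264],"angular": [0,0,0],"gripper": 0},{"delta_pos": [0,0,0],"angular": [0,0,0],"gripper": 0},{"delta_pos": [0,0,0],"angular": [0,0,0],"gripper": 0}]}}

```text
clock: 14.32
ee_pos: [0.5839, -0.0682, 0.0446]
ee_rot: [2.145, 2.293, 0.001]
force: [-0.1, 0.0, 0.1]
gripper_width: 0.0427
```

```bash
python3 - <<'E'
from h import *
go([.5825,-.068,.042],93.7); c=snap('wrist','w6.png')
E
```

```text
t 14.32 pos [ 0.5839 -0.0682  0.0446] yaw 93.82deg tilt [ 0.0017 -0.0003] F [-0.1  0.   0.1] w 0.0427 q [-0.19  0.51  1.84  0.    0.8  -0.26]
delta tool [ 0.0003 -0.0014  0.0026] len 0.0030
turn z deg 0.12
full rotvec tool deg [0.09 0.02 0.12]
```

View pics/w6.png

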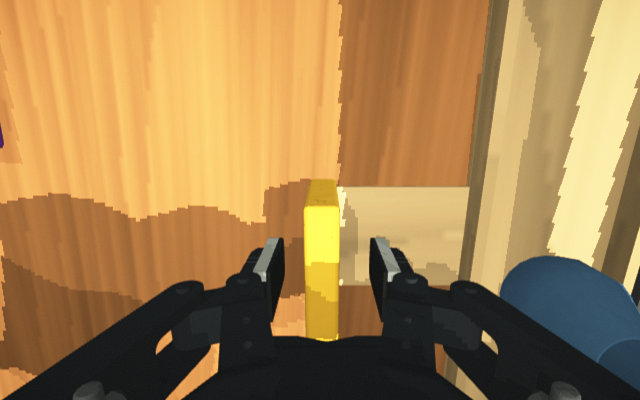

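The yellow plate at (322,260) sits between the pads, with the blue vase behind it at (575,300). Now I'll close and draw out gently.

>>> {"op": "arm_command", "data": {"increments": [{"delta_pos": [0.0003,-0.0014,0.0026],"angular": [0,0,0],"gripper": 0.3},{"delta_pos": [0,0,0],"angular": [0,0,0],"gripper": 0.5},{"delta_pos": [0,0,0],"angular": [0,0,0],"gripper": 0.69},{"delta_pos": [0,0,0],"angular": [0,0,0],"gripper": 0.69},{"delta_pos": [0,0,0],"angular": [0,0,0],"gripper": 0.69},{"delta_pos": [0,0,0],"angular": [0,0,0],"gripper": 0.69}]}}

```text
clock: 15.12
ee_pos: [0.5819, -0.0679, 0.0416]
ee_rot: [2.145, 2.294, 0.0]
force: [-1.0, -0.3, 5.1]
gripper_width: 0.0138
```

>>> {"op": "arm_command", "data": {"increments": [{"delta_pos": [0,-0.003,0],"angular": [0,0,0],"gripper": 0.69},{"delta_pos": [0,-0.006,0],"angular": [0,0,0],"gripper": 0.69},{"delta_pos": [0,-0.009,0],"angular": [0,0,0],"gripper": 0.69},{"delta_pos": [0,-0.011,0],"angular": [0,0,0],"gripper": 0.69},{"delta_pos": [0,-0.011,0],"angular": [0,0,0],"gripper": 0.69},{"delta_pos": [0,-0.011,0],"angular": [0,0,0],"gripper": 0.69},{"delta_pos": [0,-0.011,0],"angular": [0,0,0],"gripper": 0.69},{"delta_pos": [0,-0.011,0],"angular": [0,0,0],"gripper": 0.69},{"delta_pos": [0,-0.011,0],"angular": [0,0,0],"gripper": 0.69},{"delta_pos": [0,-0.011,0],"angular": [0,0,0],"gripper": 0.69},{"delta_pos": [0,-0.011,0],"angular": [0,0,0],"gripper": 0.69},{"delta_pos": [0,-0.011,0],"angular": [0,0,0],"gripper": 0.69},{"delta_pos": [0,-0.011,0],"angular": [0,0,0],"gripper": 0.69},{"delta_pos": [0,-0.009,0],"angular": [0,0,0],"gripper": 0.69},{"delta_pos": [0,-0.007,0],"angular": [0,0,0],"gripper": 0.69},{"delta_pos": [0,-0.004,0],"angular": [0,0,0],"gripper": 0.69},{"delta_pos": [0,-0.002,0],"angular": [0,0,0],"gripper": 0.69},{"delta_pos": [0,0,0],"angular": [0,0,0],"gripper": 0.69}]}}

```text
clock: 17.38
ee_pos: [0.4319, -0.0781, 0.0415]
ee_rot: [2.145, 2.294, 0.001]
force: [1.7, 0.3, 7.2]
gripper_width: 0.0136
```

```bash
python3 - <<'E'
from h import *
pose(); c=snap('scene','s7.png');c=snap('side','b7.png')
E
```

```text
t 17.38 pos [ 0.4319 -0.0781  0.0415] yaw 93.83deg tilt [ 0.0013 -0.0004] F [1.7 0.3 7.2] w 0.0136 q [-0.28  0.29  2.18 -0.    0.67 -0.34]
```

View pics/b7.png

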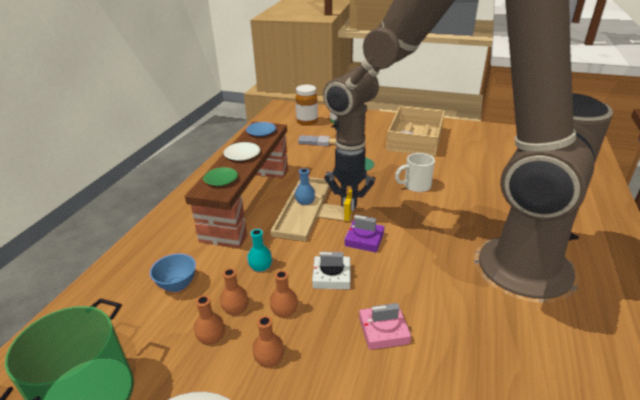

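The tray is out with the blue vase upright at (305,190) in the side view. I'll release and look from above.

>>> {"op": "arm_command", "data": {"increments": [{"delta_pos": [0,0,0],"angular": [0,0,0],"gripper": 0.4},{"delta_pos": [0,0,0],"angular": [0,0,0],"gripper": 0.2},{"delta_pos": [0,0,0],"angular": [0,0,0],"gripper": 0.2},{"delta_pos": [0,0,-0.04],"angular": [0,0,0],"gripper": 0.2},{"delta_pos": [0,0,-0.05],"angular": [0,0,0],"gripper": 0.2},{"delta_pos": [0,0,-0.05],"angular": [0,0,0],"gripper": 0.2},{"delta_pos": [0,0,-0.05],"angular": [0,0,0],"gripper": 0.2},{"delta_pos": [-0.01,0.05,-0.018],"angular": [0,0,0],"gripper": 0.2},{"delta_pos": [-0.01,0.05,0],"angular": [0,0,0],"gripper": 0.2},{"delta_pos": [0,0,0],"angular": [0,0,0],"gripper": 0.2},{"delta_pos": [0,0,0],"angular": [0,0,0],"gripper": 0.2}]}}

```text
clock: 18.85
ee_pos: [0.5315, -0.0908, 0.2476]
ee_rot: [-2.143, -2.292, 0.003]
force: [-0.1, -0.1, -0.4]
gripper_width: 0.0342
```

```bash
python3 - <<'E'
from h import *
pose(); c=snap('wrist','w8.png')
E
```

```text
t 18.85 pos [ 0.5315 -0.0908  0.2476] yaw 93.85deg tilt [-0.0038  0.0009] F [-0.1 -0.1 -0.4] w 0.0342 q [-0.25  0.15  1.84 -0.    1.16 -0.32]
```

View pics/w8.png

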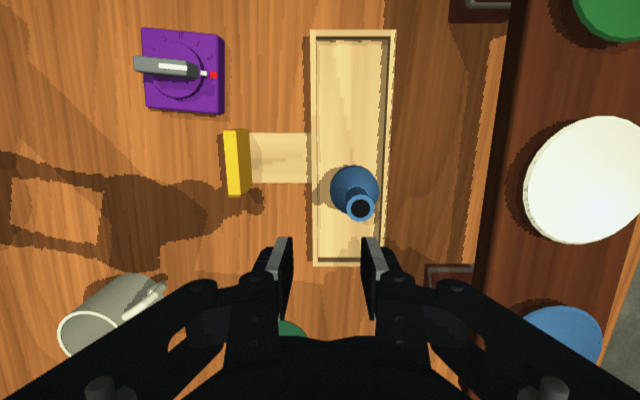

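Tray corners are at (311,31), (396,31), (389,265) and (314,265), and the blue lip is centred at (360,207).

```bash
python3 - <<'E'
from h import *
c=snap('wrist'); im=c['im']
z=cv2.resize(im[155:230,315:400],None,fx=7,fy=7,interpolation=cv2.INTER_CUBIC); cv2.imwrite('pics/w8z.png',z)
C=np.array([onz(c,u,v,.02)[:2] for u,v in[(311,31),(396,31),(389,265),(314,265)]]); print(C,C.mean(0))
for i in range(4): d=C[(i+1)%4]-C[i]; print(np.hypot(*d),np.degrees(np.arctan2(d[1],d[0])))
print('lip',onz(c,360,207,.101))
m=cv2.inRange(cv2.cvtColor(im,cv2.COLOR_BGR2HSV),(20,150,80),(34,255,255)); m[:, 300:]=0; cn=max(cv2.findContours(m,0,2)[0],key=cv2.contourArea)
for p in cv2.approxPolyDP(cn,2,True)[:,0]: print(p,onz(c,*p,.06)[:2])
E
```

```text
[[ 0.50443114  0.05959005]
 [ 0.5922851   0.06538643]
 [ 0.61726864 -0.20037477]
 [ 0.52248799 -0.20690014]] [ 0.55911822 -0.07057461]
0.08804496220491106 3.7747571052352713
0.2669329401602904 -84.62955138621835
0.09500501226910511 -176.0615681312208
0.26710124336919916 93.8763227005925
lip [ 0.56273495 -0.1029841   0.101     ]
[246 129] [ 0.44716321 -0.04192722]
[223 131] [ 0.42424701 -0.0454124 ]
[228 193] [ 0.42805723 -0.10902006]
[231 197] [ 0.43114272 -0.11317443]
[240 196] [ 0.44064661 -0.1114355 ]
[251 186] [ 0.45222204 -0.09982082]
[249 133] [ 0.45014477 -0.04563042]
```

View pics/w8z.png

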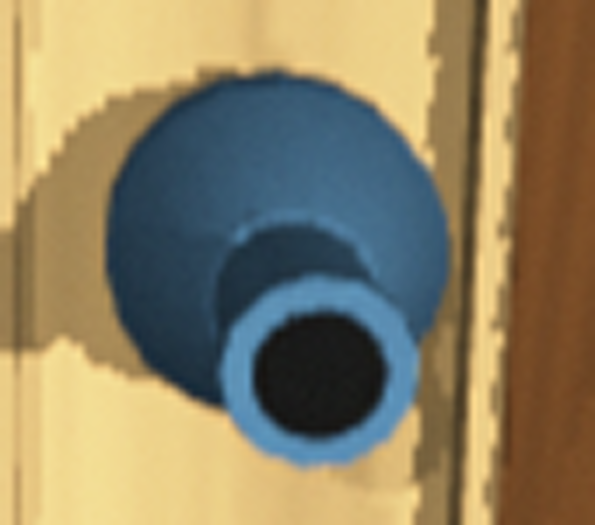

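>>> {"op": "arm_command", "data": {"increments": [{"delta_pos": [-0.0145,0.0303,0],"angular": [0,0,0],"gripper": 0.1},{"delta_pos": [0,0,0.04],"angular": [0,0,0],"gripper": 0.1},{"delta_pos": [0,0,0.03],"angular": [0,0,0],"gripper": 0.1},{"delta_pos": [0,0,0],"angular": [0,0,0],"gripper": 0.1},{"delta_pos": [0,0,0],"angular": [0,0,0],"gripper": 0.1}]}}

```text
clock: 19.58
ee_pos: [0.5644, -0.1037, 0.1802]
ee_rot: [2.145, 2.294, 0.001]
force: [1.4, -0.2, 0.2]
gripper_width: 0.0384
```

```bash
python3 - <<'E'
from h import *
go([.5627,-.1032,.085],93.8); c=snap('wrist','w9.png'); print(onz(c,360,207,.101))
E
```

```text
t 19.57 pos [ 0.5644 -0.1037  0.1802] yaw 93.84deg tilt [ 0.0015 -0.0004] F [ 1.4 -0.2  0.2] w 0.0384 q [-0.26  0.29  1.81  0.    1.04 -0.32]
delta tool [ 0.0006 -0.0018  0.0952] len 0.0952
turn z deg 0.04
full rotvec tool deg [0.08 0.03 0.04]
[ 0.58747841 -0.09638549  0.101     ]
```

View pics/w9.png

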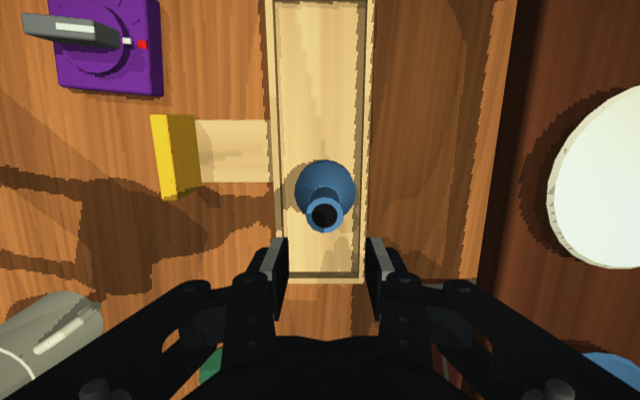

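The lip is at (325,214), centred between the jaws.

```bash
python3 - <<'E'
from h import *
c=snap('wrist'); p=onz(c,324.7,214,.101); print(p); go([p[0],p[1],.085])
E
```

```text
[ 0.56412627 -0.10348098  0.101     ]
t 19.68 pos [ 0.5653 -0.1039  0.1811] yaw 93.84deg tilt [ 0.0035 -0.0009] F [-0.3 -0.2  0.2] w 0.0388 q [-0.26  0.29  1.81 -0.    1.04 -0.32]
delta tool [ 0.0006 -0.0015  0.096 ] len 0.0961
```

>>> {"op": "arm_command", "data": {"increments": [{"delta_pos": [0.0005,-0.0012,0.03],"angular": [0,0,0],"gripper": 0.1},{"delta_pos": [0,0,0.03],"angular": [0,0,0],"gripper": 0.1},{"delta_pos": [0,0,0.02],"angular": [0,0,0],"gripper": 0.1},{"delta_pos": [0,0,0.015],"angular": [0,0,0],"gripper": 0.1},{"delta_pos": [0,0,0],"angular": [0,0,0],"gripper": 0.2},{"delta_pos": [0,0,0],"angular": [0,0,0],"gripper": 0.3},{"delta_pos": [0,0,0],"angular": [0,0,0],"gripper": 0.36},{"delta_pos": [0,0,0],"angular": [0,0,0],"gripper": 0.4},{"delta_pos": [0,0,0],"angular": [0,0,0],"gripper": 0.42},{"delta_pos": [0,0,0],"angular": [0,0,0],"gripper": 0.43},{"delta_pos": [0,0,0],"angular": [0,0,0],"gripper": 0.43},{"delta_pos": [0,0,0],"angular": [0,0,0],"gripper": 0.43}]}}

```text
clock: 21.18
ee_pos: [0.5638, -0.1034, 0.0851]
ee_rot: [2.145, 2.294, 0.001]
force: [-1.4, 0.4, 6.0]
gripper_width: 0.025
```

```bash
python3 - <<'E'
from h import *
go([.5640,-.1035,.085],93.8);print(r.get_obs()['gripper_width']); c=snap('wrist','w10.png')
E
```

```text
t 21.18 pos [ 0.5638 -0.1034  0.0851] yaw 93.85deg tilt [ 0.0015 -0.0005] F [-1.4  0.4  6. ] w 0.0250 q [-0.26  0.42  1.86 -0.    0.86 -0.32]
delta tool [-0.0001  0.0002  0.0001] len 0.0003
turn z deg 0.05
full rotvec tool deg [0.09 0.04 0.05]
0.02498852808045262
```

View pics/w10.png

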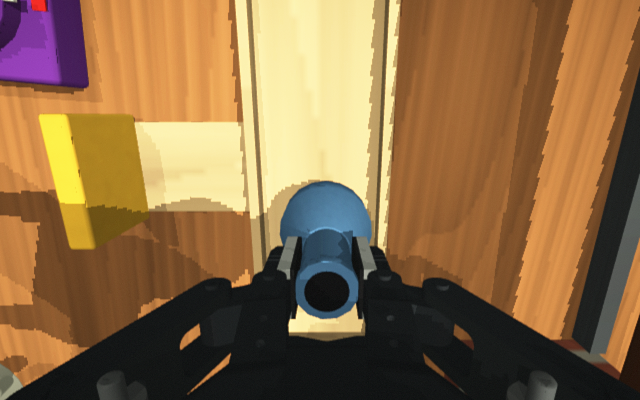

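```bash
python3 - <<'E'
from h import *
for _ in range(5): r.snapshot('wrist'); o=r.get_obs(); print(round(o['gripper_width']*1e3,3),np.round(o['force'],1))
E
```

```text
25.033 [-0.7 -0.1  5.3]
24.891 [-1.6 -0.1  5.5]
25.131 [-0.4 -0.5  5.4]
25.071 [-1.1 -0.1  5.8]
25.109 [-1.9 -0.8  5.8]
```

>>> {"op": "arm_command", "data": {"increments": [{"delta_pos": [0,0,0],"angular": [0,0,0],"gripper": 0.41},{"delta_pos": [0,0,0],"angular": [0,0,0],"gripper": 0.41},{"delta_pos": [0,0,0],"angular": [0,0,0],"gripper": 0.41}]}}

```text
clock: 21.85
ee_pos: [0.5637, -0.1034, 0.085]
ee_rot: [2.145, 2.294, 0.001]
force: [-1.4, -1.1, 6.1]
gripper_width: 0.0252
```

```bash
python3 - <<'E'
from h import *
for _ in range(5): r.snapshot('wrist'); o=r.get_obs(); print(round(o['gripper_width']*1e3,3),np.round(o['force'],1))
E
```

```text
25.503 [-1.2 -0.2  5.9]
25.005 [-2.  -0.2  5.8]
25.278 [-1.2 -0.2  5.7]
25.301 [-1.4 -0.4  5.5]
25.542 [-1.4 -0.5  5.9]
```

The readings at 0.43 and 0.41 suggest grips of about 25–30 N and 5–9 N. I'll use 0.415, which is soft, and the lip gives backup against slipping. Lift slowly.

>>> {"op": "arm_command", "data": {"increments": [{"delta_pos": [0,0,-0.002],"angular": [0,0,0],"gripper": 0.415},{"delta_pos": [0,0,-0.004],"angular": [0,0,0],"gripper": 0.415},{"delta_pos": [0,0,-0.008],"angular": [0,0,0],"gripper": 0.415},{"delta_pos": [0,0,-0.012],"angular": [0,0,0],"gripper": 0.415},{"delta_pos": [0,0,-0.014],"angular": [0,0,0],"gripper": 0.415},{"delta_pos": [0,0,0],"angular": [0,0,0],"gripper": 0.415},{"delta_pos": [0,0,0],"angular": [0,0,0],"gripper": 0.415}]}}

```text
clock: 22.98
ee_pos: [0.563, -0.1032, 0.1242]
ee_rot: [2.145, 2.295, 0.0]
force: [-1.0, -0.3, -2.4]
gripper_width: 0.0253
```

```bash
python3 - <<'E'
from h import *
c=snap('wrist','w11.png'); c=snap('scene','s11.png');cv2.imwrite('pics/s11z.png',cv2.resize(c['im'][140:320,180:440],None,fx=2.5,fy=2.5))
for _ in range(4): r.snapshot('wrist'); o=r.get_obs(); print(round(o['gripper_width']*1e3,3),np.round(o['force'],1))
pose()
E
```

```text
24.977 [ 0.2 -0.5 -2. ]
25.524 [ 0.8  0.5 -1.1]
25.041 [-0.6 -0.6 -1.6]
25.415 [-0.7  0.3 -1.4]
t 23.27 pos [ 0.5627 -0.1031  0.1235] yaw 93.84deg tilt [-0.0009  0.0003] F [-0.7  0.3 -1.4] w 0.0254 q [-0.26  0.36  1.85  0.    0.93 -0.32]
```

View pics/w11.png

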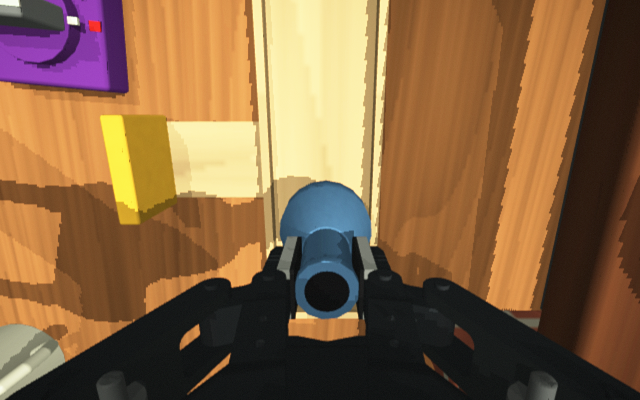

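View pics/s11z.png

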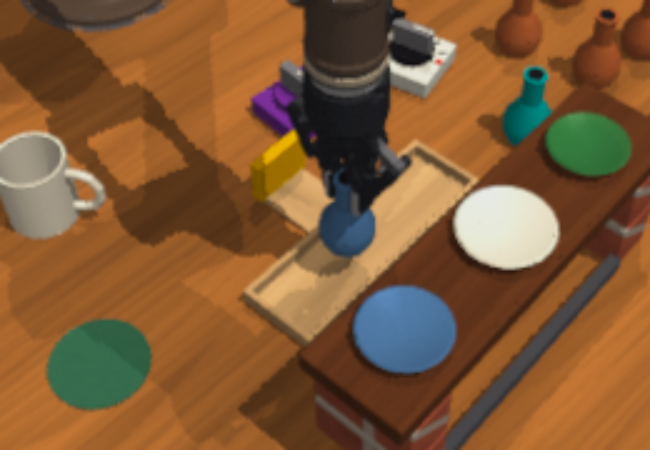

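The blue vase hangs upright (weight reads about 1.5 N). I'll raise it and go past the mat to get a wrist view of it.

>>> {"op": "arm_command", "data": {"increments": [{"delta_pos": [0,0,-0.02],"angular": [0,0,0],"gripper": 0.415},{"delta_pos": [-0.01,-0.004,-0.025],"angular": [0,0,0],"gripper": 0.415},{"delta_pos": [-0.02,-0.007,-0.02],"angular": [0,0,0],"gripper": 0.415},{"delta_pos": [-0.025,-0.009,-0.01],"angular": [0,0,0],"gripper": 0.415},{"delta_pos": [-0.025,-0.009,0],"angular": [0,0,0],"gripper": 0.415},{"delta_pos": [-0.025,-0.009,0],"angular": [0,0,0],"gripper": 0.415},{"delta_pos": [-0.025,-0.009,0],"angular": [0,0,0],"gripper": 0.415},{"delta_pos": [-0.025,-0.009,0],"angular": [0,0,0],"gripper": 0.415},{"delta_pos": [-0.025,-0.009,0],"angular": [0,0,0],"gripper": 0.415},{"delta_pos": [-0.025,-0.009,0],"angular": [0,0,0],"gripper": 0.415},{"delta_pos": [-0.025,-0.009,0],"angular": [0,0,0],"gripper": 0.415},{"delta_pos": [-0.025,-0.009,0],"angular": [0,0,0],"gripper": 0.415},{"delta_pos": [-0.025,-0.009,0],"angular": [0,0,0],"gripper": 0.415},{"delta_pos": [-0.02,-0.007,0],"angular": [0,0,0],"gripper": 0.415},{"delta_pos": [-0.01,-0.003,0],"angular": [0,0,0],"gripper": 0.415},{"delta_pos": [0,0,0],"angular": [0,0,0],"gripper": 0.415}]}}

```text
clock: 25.28
ee_pos: [0.4729, -0.4203, 0.1988]
ee_rot: [-2.147, -2.293, -0.0]
force: [0.3, -0.1, -0.3]
gripper_width: 0.0254
```

```bash
cat > mat.py <<'E'
from h import *
import sys
pose(); c=snap('wrist',sys.argv[1])
m=cv2.inRange(cv2.cvtColor(c['im'],cv2.COLOR_BGR2HSV),(60,80,15),(95,255,200)); cn=max(cv2.findContours(m,0,1)[0],key=cv2.contourArea)
print(cv2.boundingRect(cn)); q=np.array([onz(c,*p,.002)[:2] for p in cv2.convexHull(cn)[:,0]]).astype(np.float32)
print('circle',cv2.minEnclosingCircle(q),'ell',cv2.fitEllipse(q))
E
python3 mat.py w12.png
```

```text
t 25.27 pos [ 0.4729 -0.4203  0.1988] yaw 93.79deg tilt [-0.      0.0004] F [ 0.3 -0.1 -0.3] w 0.0254 q [-0.8   0.37  1.66  0.    1.11 -0.86]
(284, 65, 98, 101)
circle ((0.4747863709926605, -0.3543608784675598), 0.049350060522556305) ell ((0.4748097062110901, -0.35430365800857544), (0.09779014438390732, 0.09842215478420258), 78.9400405883789)
```

View pics/w12.png

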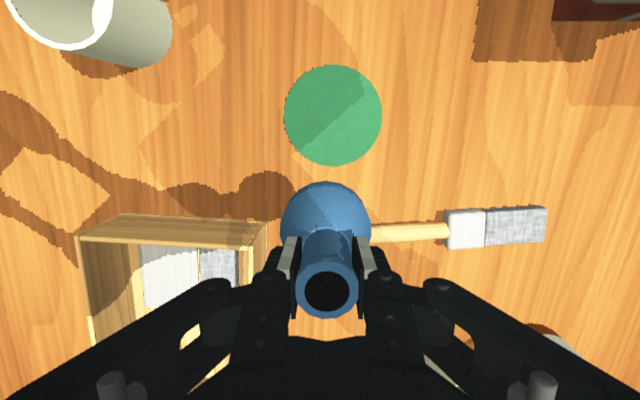

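The mat is at (333,115), which puts its centre at (0.4748, −0.3543). Move over it and lower.

>>> {"op": "arm_command", "data": {"increments": [{"delta_pos": [0.015,0.0015,0],"angular": [0,0,0],"gripper": 0.415},{"delta_pos": [0.02,0.002,0],"angular": [0,0,0],"gripper": 0.415},{"delta_pos": [0.02,0.002,0],"angular": [0,0,0],"gripper": 0.415},{"delta_pos": [0.0107,0.0008,0.01],"angular": [0,0,0],"gripper": 0.415},{"delta_pos": [0,0,0.02],"angular": [0,0,0],"gripper": 0.415},{"delta_pos": [0,0,0.025],"angular": [0,0,0],"gripper": 0.415},{"delta_pos": [0,0,0.025],"angular": [0,0,0],"gripper": 0.415},{"delta_pos": [0,0,0.02],"angular": [0,0,0],"gripper": 0.415},{"delta_pos": [0,0,0.01],"angular": [0,0,0],"gripper": 0.415},{"delta_pos": [0,0,0],"angular": [0,0,0],"gripper": 0.415},{"delta_pos": [0,0,0],"angular": [0,0,0],"gripper": 0.415}]}}

```text
clock: 26.7
ee_pos: [0.4756, -0.3546, 0.0898]
ee_rot: [2.144, 2.293, 0.0]
force: [-0.2, -0.9, -1.1]
gripper_width: 0.0252
```

```bash
python3 - <<'E'
from h import *
go([.4748,-.3543,.081],93.8); c=snap('wrist','w13.png'); go([.4748,-.3543,.081],93.8)
E
```

```text
t 26.70 pos [ 0.4756 -0.3546  0.0898] yaw 93.84deg tilt [ 0.0015 -0.0013] F [-0.2 -0.9 -1.1] w 0.0252 q [-0.71  0.44  1.81 -0.    0.88 -0.78]
delta tool [ 0.0004 -0.0008  0.0088] len 0.0089
turn z deg 0.04
full rotvec tool deg [0.08 0.08 0.04]
t 26.75 pos [ 0.4757 -0.3547  0.0901] yaw 93.84deg tilt [ 0.0018 -0.0016] F [ 0.9 -0.4 -1.3] w 0.0256 q [-0.71  0.44  1.81 -0.    0.88 -0.78]
delta tool [ 0.0005 -0.0009  0.0091] len 0.0092
turn z deg 0.04
full rotvec tool deg [0.1  0.1  0.04]
```

View pics/w13.png

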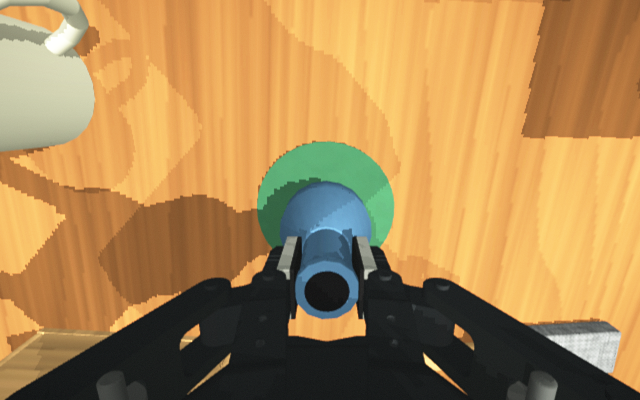

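>>> {"op": "arm_command", "data": {"increments": [{"delta_pos": [0.0003,-0.0007,0.004],"angular": [0,0,0],"gripper": 0.415},{"delta_pos": [0,0,0.002],"angular": [0,0,0],"gripper": 0.415},{"delta_pos": [0,0,0.001],"angular": [0,0,0],"gripper": 0.415},{"delta_pos": [0,0,0.001],"angular": [0,0,0],"gripper": 0.415},{"delta_pos": [0,0,0],"angular": [0,0,0],"gripper": 0.415},{"delta_pos": [0,0,0],"angular": [0,0,0],"gripper": 0.415}]}}

```text
clock: 27.5
ee_pos: [0.4743, -0.3538, 0.0812]
ee_rot: [2.145, 2.295, -0.0]
force: [-0.9, 0.4, 0.2]
gripper_width: 0.0254
```

```bash
python3 - <<'E'
from h import *
go([.4748,-.3543,.081],93.8)
E
```

```text
t 27.50 pos [ 0.4743 -0.3538  0.0812] yaw 93.84deg tilt [ 0.0001 -0.0002] F [-0.9  0.4  0.2] w 0.0254 q [-0.71  0.45  1.82 -0.    0.87 -0.78]
delta tool [-0.0005  0.0005  0.0002] len 0.0007
turn z deg 0.04
full rotvec tool deg [0.01 0.01 0.04]
```

The weight has unloaded, so the vase is standing on the mat. Open slowly and rise.

>>> {"op": "arm_command", "data": {"increments": [{"delta_pos": [0,0,0.0005],"angular": [0,0,0],"gripper": 0.41},{"delta_pos": [0,0,0],"angular": [0,0,0],"gripper": 0.4},{"delta_pos": [0,0,0],"angular": [0,0,0],"gripper": 0.35},{"delta_pos": [0,0,0],"angular": [0,0,0],"gripper": 0.25},{"delta_pos": [0,0,0],"angular": [0,0,0],"gripper": 0.1},{"delta_pos": [0,0,0],"angular": [0,0,0],"gripper": 0.1},{"delta_pos": [0,0,0],"angular": [0,0,0],"gripper": 0.1},{"delta_pos": [0,0,-0.02],"angular": [0,0,0],"gripper": 0.1},{"delta_pos": [0,0,-0.04],"angular": [0,0,0],"gripper": 0.1},{"delta_pos": [-0.02,0,-0.05],"angular": [0,0,0],"gripper": 0.1},{"delta_pos": [-0.02,0,-0.05],"angular": [0,0,0],"gripper": 0.1},{"delta_pos": [0,0,0],"angular": [0,0,0],"gripper": 0.1},{"delta_pos": [0,0,0],"angular": [0,0,0],"gripper": 0.1}]}}

```text
clock: 29.12
ee_pos: [0.4767, -0.3934, 0.2414]
ee_rot: [2.145, 2.294, 0.0]
force: [-1.4, -0.2, -0.4]
gripper_width: 0.0384
```

```bash
python3 - <<'E'
from h import *
pose(); c=snap('wrist','w14.png'); print(proj(c,[.4748,-.3543,.097]))
E
```

```text
t 29.12 pos [ 0.4767 -0.3934  0.2414] yaw 93.83deg tilt [ 0.0007 -0.0004] F [-1.4 -0.2 -0.4] w 0.0384 q [-0.76  0.3   1.66  0.    1.18 -0.83]
[327.03116034 148.63423075]
```

View pics/w14.png

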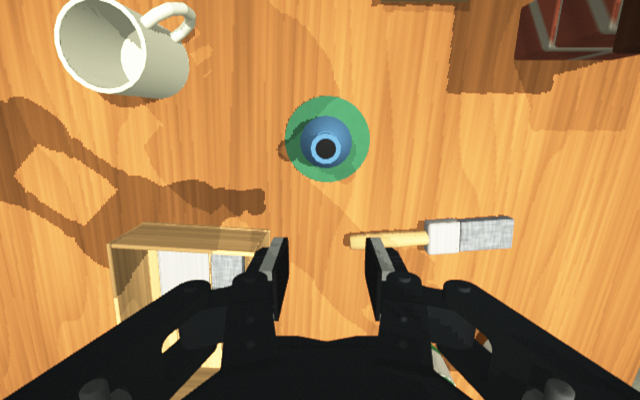

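The blue vase stands centred on the mat: its lip is at (325.5,149) against a predicted (327,148.6). Now to the terracotta vases.

>>> {"op": "arm_command", "data": {"increments": [{"delta_pos": [0.0406,0.0054,-0.0025],"angular": [0,0,0],"gripper": 0.1},{"delta_pos": [0.0406,0.0054,-0.0025],"angular": [0,0,0],"gripper": 0.1},{"delta_pos": [0.0406,0.0054,-0.0025],"angular": [0,0,0],"gripper": 0.1},{"delta_pos": [0.0406,0.0054,-0.0025],"angular": [0,0,0],"gripper": 0.1},{"delta_pos": [0.0406,0.0054,-0.0025],"angular": [0,0,0],"gripper": 0.1},{"delta_pos": [0.0406,0.0054,-0.0025],"angular": [0,0,0],"gripper": 0.1},{"delta_pos": [0.0406,0.0054,-0.0025],"angular": [0,0,0],"gripper": 0.1},{"delta_pos": [0.0406,0.0054,-0.0025],"angular": [0,0,0],"gripper": 0.1},{"delta_pos": [0.0406,0.0054,-0.0025],"angular": [0,0,0],"gripper": 0.1},{"delta_pos": [0.0406,0.0054,-0.0025],"angular": [0,0,0],"gripper": 0.1},{"delta_pos": [0.0406,0.0054,-0.0025],"angular": [0,0,0],"gripper": 0.1},{"delta_pos": [0.0406,0.0054,-0.0025],"angular": [0,0,0],"gripper": 0.1},{"delta_pos": [0.0406,0.0054,-0.0025],"angular": [0,0,0],"gripper": 0.1},{"delta_pos": [0.0406,0.0054,-0.0025],"angular": [0,0,0],"gripper": 0.1},{"delta_pos": [0.0406,0.0054,-0.0025],"angular": [0,0,0],"gripper": 0.1},{"delta_pos": [0.0406,0.0054,-0.0025],"angular": [0,0,0],"gripper": 0.1},{"delta_pos": [0,0,0],"angular": [0,0,0],"gripper": 0.1},{"delta_pos": [0,0,0],"angular": [0,0,0],"gripper": 0.1}]}}

```text
clock: 31.42
ee_pos: [0.5182, 0.2598, 0.2787]
ee_rot: [-2.144, -2.295, 0.006]
force: [0.2, -0.2, 1.2]
gripper_width: 0.0387
```

```bash
cat > lips.py <<'E'
# terracotta lips: dark hole whose surrounding ring is terracotta
from h import *
import sys
ztop=float(sys.argv[2])
c=snap('wrist',sys.argv[1]); im=c['im']; H=cv2.cvtColor(im,cv2.COLOR_BGR2HSV)
dark=cv2.inRange(H,(0,0,0),(180,255,60)); dark[235:]=0
out=[]
for cn in cv2.findContours(dark,0,1)[0]:
    a=cv2.contourArea(cn)
    if not 60<a<1500 or len(cn)<6: continue
    e=cv2.fitEllipse(cn)
    if min(e[1])/max(e[1])<.55: continue
    if a/(np.pi*e[1][0]*e[1][1]/4)<.8: continue
    k=np.zeros(dark.shape,np.uint8); cv2.drawContours(k,[cn],-1,255,-1)
    ring=cv2.dilate(k,np.ones((7,7)))&~cv2.dilate(k,np.ones((3,3)))
    h=np.median(H[ring>0],axis=0); p=onz(c,*e[0],ztop); out.append(p)
    print('px',np.round(e[0],1),'axes',np.round(e[1],1),'ringHSV',h,'xy',np.round(p[:2],4))
E
python3 -c "
from h import *;pose()"; python3 lips.py w15.png .095
```

```text
t 31.43 pos [0.5182 0.2598 0.2787] yaw 93.90deg tilt [-0.0033 -0.0021] F [ 0.2 -0.2  1.2] w 0.0387 q [ 0.39  0.2   1.71 -0.    1.24  0.32]
px [283.  162.3] axes [14.6 15. ] ringHSV [ 14. 153. 253.] xy [0.4724 0.2779]
px [268.8  33.6] axes [16.6 19.1] ringHSV [ 13. 157. 250.] xy [0.456  0.3943]
```

View pics/w15.png

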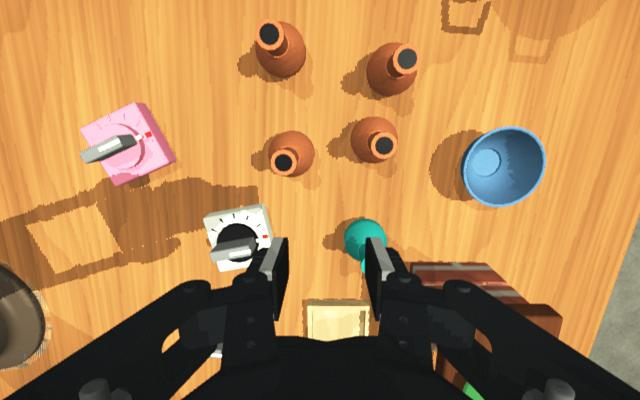

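All four vases are where they started: lips at (283,162), (269,34), (382,146) and (405,59). I'll start with the one at (0.4724, 0.2779).

```bash
sed -i 's/(180,255,60)/(180,255,75)/' lips.py; python3 lips.py w15.png .095; python3 - <<'E'
from h import *
c=snap('wrist')
for p in[(382,146),(405,59),(283,162.3)]: print(onz(c,*p,.095)[:2])
go([.4724,.2779,.15],93.8)
E
```

```text
px [282.5 161.8] axes [14.8 15.5] ringHSV [ 14. 153. 253.] xy [0.4723 0.278 ]
px [383.3 144.8] axes [15.  15.4] ringHSV [ 14. 153. 253.] xy [0.5719 0.3018]
px [268.3  33.3] axes [17.1 19.4] ringHSV [ 13. 158. 250.] xy [0.4561 0.3943]
[0.5712509  0.30026834]
[0.58340856 0.38106648]
[0.47316035 0.27740608]
t 31.57 pos [0.5191 0.2591 0.2798] yaw 93.78deg tilt [-0.0014 -0.0009] F [ 0.5  0.1 -0.2] w 0.0386 q [ 0.39  0.2   1.71 -0.    1.24  0.32]
delta tool [ 0.0219 -0.0452  0.1298] len 0.1392
turn z deg -0.02
full rotvec tool deg [-0.08  0.05 -0.02]
```

>>> {"op": "arm_command", "data": {"increments": [{"delta_pos": [0.0219,-0.0452,0.02],"angular": [0,0,0],"gripper": 0.1},{"delta_pos": [0,0,0.055],"angular": [0,0,0],"gripper": 0.1},{"delta_pos": [0,0,0.05],"angular": [0,0,0],"gripper": 0.1},{"delta_pos": [0,0,0],"angular": [0,0,0],"gripper": 0.1},{"delta_pos": [0,0,0],"angular": [0,0,0],"gripper": 0.1},{"delta_pos": [0,0,0],"angular": [0,0,0],"gripper": 0.1}]}}

```text
clock: 32.33
ee_pos: [0.4752, 0.2799, 0.1584]
ee_rot: [2.145, 2.293, 0.008]
force: [0.9, 0.7, -0.9]
gripper_width: 0.0382
```

```bash
python3 lips.py w16.png .095; python3 - <<'E'
from h import *
go([.4724,.278,.079],93.8)
E
```

```text
px [321.2 224.7] axes [21.2 26.6] ringHSV [ 15.  149.  244.5] xy [0.4723 0.2783]
px [479.7 199.8] axes [23.3 27. ] ringHSV [ 15. 149. 253.] xy [0.5721 0.3016]
px [304.7  24.3] axes [29.9 33.8] ringHSV [ 14. 153. 252.] xy [0.4561 0.3942]
t 32.38 pos [0.475  0.2799 0.1583] yaw 93.82deg tilt [0.0047 0.0023] F [ 0.7 -0.7 -0.8] w 0.0381 q [0.45 0.27 1.88 0.   0.98 0.39]
delta tool [-0.0018 -0.0031  0.0792] len 0.0793
turn z deg 0.02
full rotvec tool deg [ 0.27 -0.11  0.02]
```

View pics/w16.png

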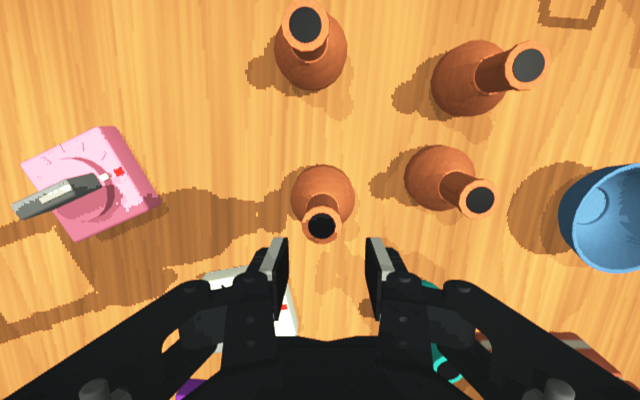

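>>> {"op": "arm_command", "data": {"increments": [{"delta_pos": [-0.0008,-0.0015,0.02],"angular": [0,0,0],"gripper": 0.1},{"delta_pos": [0,0,0.01],"angular": [0,0,0],"gripper": 0.1},{"delta_pos": [0,0,0],"angular": [0,0,0],"gripper": 0.1},{"delta_pos": [0,0,0],"angular": [0,0,0],"gripper": 0.1}]}}

```text
clock: 32.88
ee_pos: [0.4721, 0.2786, 0.1262]
ee_rot: [2.145, 2.294, 0.002]
force: [-0.3, 0.1, 0.7]
gripper_width: 0.0387
```

```bash
python3 - <<'E'
from h import *
go([.4724,.278,.079],93.8)
E
```

```text
t 32.88 pos [0.4721 0.2786 0.1262] yaw 93.84deg tilt [0.0012 0.0006] F [-0.3  0.1  0.7] w 0.0387 q [0.45 0.31 1.91 0.   0.92 0.39]
delta tool [-0.0006  0.0002  0.0472] len 0.0472
turn z deg 0.04
full rotvec tool deg [ 0.07 -0.03  0.04]
```

Good, aligned to within 1 mm. Descend and take a soft grip at 0.415.

>>> {"op": "arm_command", "data": {"increments": [{"delta_pos": [-0.0004,0,0.02],"angular": [0,0,0],"gripper": 0.1},{"delta_pos": [0,0,0.015],"angular": [0,0,0],"gripper": 0.1},{"delta_pos": [0,0,0.01],"angular": [0,0,0],"gripper": 0.1},{"delta_pos": [0,0,0.001],"angular": [0,0,0],"gripper": 0.1},{"delta_pos": [0,0,0],"angular": [0,0,0],"gripper": 0.2},{"delta_pos": [0,0,0],"angular": [0,0,0],"gripper": 0.3},{"delta_pos": [0,0,0],"angular": [0,0,0],"gripper": 0.36},{"delta_pos": [0,0,0],"angular": [0,0,0],"gripper": 0.39},{"delta_pos": [0,0,0],"angular": [0,0,0],"gripper": 0.415},{"delta_pos": [0,0,0],"angular": [0,0,0],"gripper": 0.415},{"delta_pos": [0,0,0],"angular": [0,0,0],"gripper": 0.415},{"delta_pos": [0,0,0],"angular": [0,0,0],"gripper": 0.415}]}}

```text
clock: 34.38
ee_pos: [0.4722, 0.2781, 0.0801]
ee_rot: [2.145, 2.294, 0.002]
force: [1.8, -0.3, 6.0]
gripper_width: 0.0255
```

>>> {"op": "arm_command", "data": {"increments": [{"delta_pos": [0,0,-0.002],"angular": [0,0,0],"gripper": 0.415},{"delta_pos": [0,0,-0.004],"angular": [0,0,0],"gripper": 0.415},{"delta_pos": [0,0,-0.012],"angular": [0,0,0],"gripper": 0.415},{"delta_pos": [0,0,-0.02],"angular": [0,0,0],"gripper": 0.415},{"delta_pos": [0,0,-0.025],"angular": [0,0,0],"gripper": 0.415},{"delta_pos": [0,0,-0.025],"angular": [0,0,0],"gripper": 0.415},{"delta_pos": [0,0,-0.025],"angular": [0,0,0],"gripper": 0.415},{"delta_pos": [0,0,-0.012],"angular": [0,0,0],"gripper": 0.415},{"delta_pos": [0,0,0],"angular": [0,0,0],"gripper": 0.415},{"delta_pos": [0,0,0],"angular": [0,0,0],"gripper": 0.415}]}}

```text
clock: 35.62
ee_pos: [0.4707, 0.2775, 0.2034]
ee_rot: [-2.145, -2.294, 0.003]
force: [0.4, 0.5, -2.0]
gripper_width: 0.0256
```

```bash
python3 - <<'E'
from h import *
go([.5642,-.1658,.2],93.8); c=snap('wrist','w17.png')
E
```

```text
t 35.62 pos [0.4707 0.2775 0.2034] yaw 93.84deg tilt [-0.0019 -0.0009] F [ 0.4  0.5 -2. ] w 0.0256 q [0.45 0.21 1.86 0.   1.07 0.39]
delta tool [-0.4485  0.0635  0.0036] len 0.4530
turn z deg 0.04
full rotvec tool deg [-0.11  0.05  0.04]
```

View pics/w17.png

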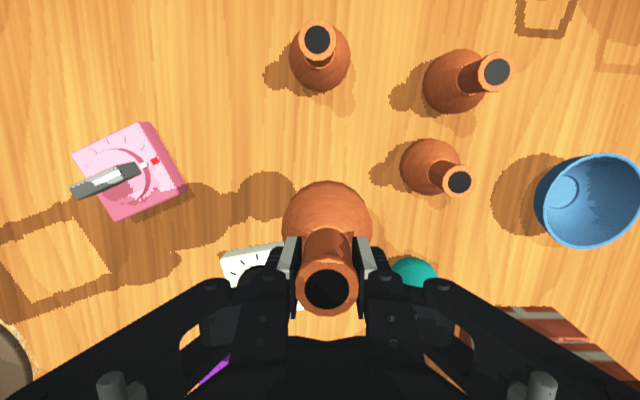

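The vase is held like the blue one. Carry it to the far slot at (0.564, −0.166).

>>> {"op": "arm_command", "data": {"increments": [{"delta_pos": [-0.01,0.0014,0],"angular": [0,0,0],"gripper": 0.415},{"delta_pos": [-0.022,0.003,0],"angular": [0,0,0],"gripper": 0.415},{"delta_pos": [-0.032,0.0045,0],"angular": [0,0,0],"gripper": 0.415},{"delta_pos": [-0.032,0.0045,0],"angular": [0,0,0],"gripper": 0.415},{"delta_pos": [-0.032,0.0045,0],"angular": [0,0,0],"gripper": 0.415},{"delta_pos": [-0.032,0.0045,0],"angular": [0,0,0],"gripper": 0.415},{"delta_pos": [-0.032,0.0045,0],"angular": [0,0,0],"gripper": 0.415},{"delta_pos": [-0.032,0.0045,0],"angular": [0,0,0],"gripper": 0.415},{"delta_pos": [-0.032,0.0045,0],"angular": [0,0,0],"gripper": 0.415},{"delta_pos": [-0.032,0.0045,0],"angular": [0,0,0],"gripper": 0.415},{"delta_pos": [-0.032,0.0045,0],"angular": [0,0,0],"gripper": 0.415},{"delta_pos": [-0.032,0.0045,0],"angular": [0,0,0],"gripper": 0.415},{"delta_pos": [-0.032,0.0045,0],"angular": [0,0,0],"gripper": 0.415},{"delta_pos": [-0.032,0.0045,0],"angular": [0,0,0],"gripper": 0.415},{"delta_pos": [-0.022,0.0035,0],"angular": [0,0,0],"gripper": 0.415},{"delta_pos": [-0.0105,0.0016,0],"angular": [0,0,0],"gripper": 0.415},{"delta_pos": [0,0,0],"angular": [0,0,0],"gripper": 0.415},{"delta_pos": [0,0,0],"angular": [0,0,0],"gripper": 0.415}]}}

```text
clock: 37.92
ee_pos: [0.5647, -0.1644, 0.2042]
ee_rot: [-2.144, -2.295, -0.0]
force: [-0.2, 0.3, -2.7]
gripper_width: 0.0255
```

```bash
python3 - <<'E'
from h import *
go([.5642,-.1658,.2],93.8); c=snap('wrist','w18.png')
O=np.array([.5578,-.07]);ex=np.array([.9978,.0663]);ey=np.array([-.0663,.9978])
for x,y in((-.045,.135),(.045,.135),(.045,0),(-.045,0)): print(x,y,proj(c,[*(O+x*ex+y*ey),.02]))
E
```

```text
t 37.92 pos [ 0.5647 -0.1644  0.2042] yaw 93.88deg tilt [-0.0008  0.0009] F [-0.2  0.3 -2.7] w 0.0255 q [-0.36  0.29  1.76  0.    1.1  -0.43]
delta tool [-0.0014 -0.0006  0.0042] len 0.0045
turn z deg 0.08
full rotvec tool deg [-0.04 -0.06  0.08]
-0.045 0.135 [272.01570399 -87.09073787]
0.045 0.135 [380.24944826 -87.0391065 ]
0.045 0 [373.47380309  85.63183013]
-0.045 0 [278.57619231  85.53891992]
```

View pics/w18.png

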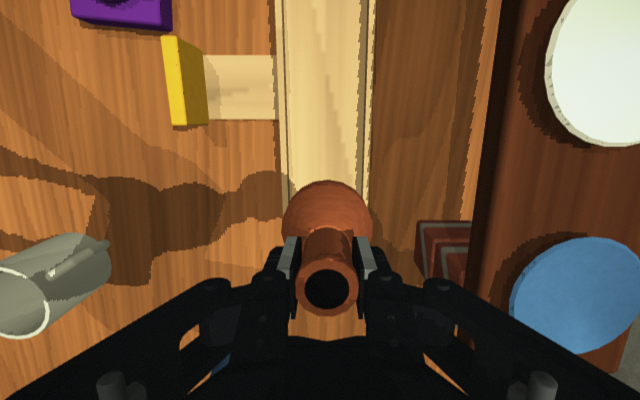

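Tray edges at (277..374, row 85) match the prediction. Lower.

>>> {"op": "arm_command", "data": {"increments": [{"delta_pos": [-0.0012,-0.0006,0.01],"angular": [0,0,0],"gripper": 0.415},{"delta_pos": [0,0,0.025],"angular": [0,0,0],"gripper": 0.415},{"delta_pos": [0,0,0.025],"angular": [0,0,0],"gripper": 0.415},{"delta_pos": [0,0,0.025],"angular": [0,0,0],"gripper": 0.415},{"delta_pos": [0,0,0.015],"angular": [0,0,0],"gripper": 0.415},{"delta_pos": [0,0,0.01],"angular": [0,0,0],"gripper": 0.415},{"delta_pos": [0,0,0],"angular": [0,0,0],"gripper": 0.415},{"delta_pos": [0,0,0],"angular": [0,0,0],"gripper": 0.415}]}}

```text
clock: 38.98
ee_pos: [0.5653, -0.1669, 0.0954]
ee_rot: [2.144, 2.294, 0.001]
force: [0.8, -0.2, -2.0]
gripper_width: 0.0257
```

```bash
python3 - <<'E'
from h import *
go([.5642,-.1658,.086],93.8)
E
```

```text
t 38.98 pos [ 0.5653 -0.1669  0.0954] yaw 93.85deg tilt [ 0.0017 -0.0007] F [ 0.8 -0.2 -2. ] w 0.0257 q [-0.36  0.43  1.82 -0.    0.89 -0.43]
delta tool [ 0.0012 -0.001   0.0094] len 0.0095
turn z deg 0.05
full rotvec tool deg [0.1  0.05 0.05]
```

>>> {"op": "arm_command", "data": {"increments": [{"delta_pos": [0.0006,-0.0006,0.004],"angular": [0,0,0],"gripper": 0.415},{"delta_pos": [0,0,0.002],"angular": [0,0,0],"gripper": 0.415},{"delta_pos": [0,0,0.001],"angular": [0,0,0],"gripper": 0.415},{"delta_pos": [0,0,0.001],"angular": [0,0,0],"gripper": 0.415},{"delta_pos": [0,0,0],"angular": [0,0,0],"gripper": 0.415},{"delta_pos": [0,0,0],"angular": [0,0,0],"gripper": 0.415}]}}

```text
clock: 39.72
ee_pos: [0.5639, -0.1661, 0.0865]
ee_rot: [2.146, 2.295, 0.0]
force: [-0.5, 0.1, -1.7]
gripper_width: 0.0255
```

```bash
python3 - <<'E'
from h import *
go([.5642,-.1658,.086],93.8)
E
```

```text
t 39.73 pos [ 0.5639 -0.1661  0.0865] yaw 93.84deg tilt [ 0.0001 -0.    ] F [-0.5  0.1 -1.7] w 0.0255 q [-0.36  0.44  1.83 -0.    0.88 -0.43]
delta tool [0.0003 0.0004 0.0005] len 0.0007
turn z deg 0.04
full rotvec tool deg [0.   0.   0.04]
```

>>> {"op": "arm_command", "data": {"increments": [{"delta_pos": [0,0,0.0007],"angular": [0,0,0],"gripper": 0.415},{"delta_pos": [0,0,0.0005],"angular": [0,0,0],"gripper": 0.415},{"delta_pos": [0,0,0],"angular": [0,0,0],"gripper": 0.415},{"delta_pos": [0,0,0],"angular": [0,0,0],"gripper": 0.415}]}}

```text
clock: 40.22
ee_pos: [0.5642, -0.1662, 0.0861]
ee_rot: [2.145, 2.294, 0.0]
force: [-0.9, 0.5, 5.7]
gripper_width: 0.0257
```

The vase has touched down. Release, rise, and go to the vase at (0.5715, 0.301).

>>> {"op": "arm_command", "data": {"increments": [{"delta_pos": [0,0,-0.0005],"angular": [0,0,0],"gripper": 0.41},{"delta_pos": [0,0,0],"angular": [0,0,0],"gripper": 0.4},{"delta_pos": [0,0,0],"angular": [0,0,0],"gripper": 0.35},{"delta_pos": [0,0,0],"angular": [0,0,0],"gripper": 0.25},{"delta_pos": [0,0,0],"angular": [0,0,0],"gripper": 0.1},{"delta_pos": [0,0,0],"angular": [0,0,0],"gripper": 0.1},{"delta_pos": [0,0,0],"angular": [0,0,0],"gripper": 0.1},{"delta_pos": [0,0,-0.02],"angular": [0,0,0],"gripper": 0.1},{"delta_pos": [0,0,-0.04],"angular": [0,0,0],"gripper": 0.1},{"delta_pos": [-0.02,0,-0.05],"angular": [0,0,0],"gripper": 0.1},{"delta_pos": [-0.02,0,-0.04],"angular": [0,0,0],"gripper": 0.1},{"delta_pos": [0,0,0],"angular": [0,0,0],"gripper": 0.1}]}}

```text
clock: 41.72
ee_pos: [0.5698, -0.2086, 0.2427]
ee_rot: [2.139, 2.284, 0.006]
force: [0.0, 0.1, -0.4]
gripper_width: 0.0387
```

```bash
python3 lips.py w19.png .101; python3 - <<'E'
from h import *
go([.5715,.301,.2],93.8)
E
```

```text
px [321.2 144.1] axes [18.5 18.8] ringHSV [ 12. 164. 244.] xy [ 0.5641 -0.1663]
t 41.77 pos [ 0.568  -0.2072  0.2396] yaw 93.78deg tilt [ 0.0059 -0.0025] F [-0.8  0.3 -0.5] w 0.0384 q [-0.42  0.28  1.7   0.    1.16 -0.49]
delta tool [0.5069 0.0368 0.0383] len 0.5097
turn z deg -0.02
full rotvec tool deg [ 0.33  0.16 -0.02]
```

View pics/w19.png

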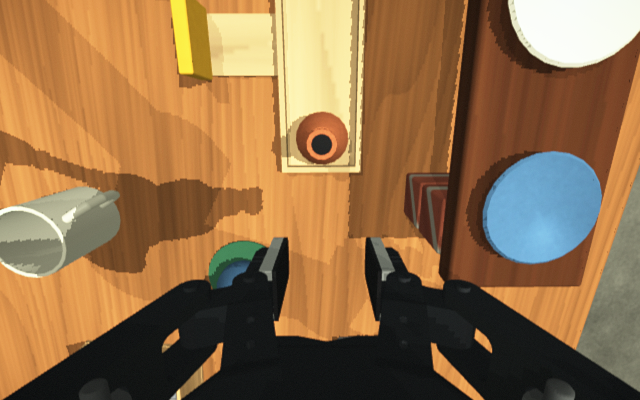

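Vase 1 stands in the tray, lip at (321,144), i.e. (0.564, −0.166).

>>> {"op": "arm_command", "data": {"increments": [{"delta_pos": [0.018,0.0014,0],"angular": [0,0,0],"gripper": 0.1},{"delta_pos": [0.04,0.0029,0.004],"angular": [0,0,0],"gripper": 0.1},{"delta_pos": [0.04,0.0029,0.004],"angular": [0,0,0],"gripper": 0.1},{"delta_pos": [0.04,0.0029,0.004],"angular": [0,0,0],"gripper": 0.1},{"delta_pos": [0.04,0.0029,0.004],"angular": [0,0,0],"gripper": 0.1},{"delta_pos": [0.04,0.0029,0.004],"angular": [0,0,0],"gripper": 0.1},{"delta_pos": [0.04,0.0029,0.004],"angular": [0,0,0],"gripper": 0.1},{"delta_pos": [0.04,0.0029,0.004],"angular": [0,0,0],"gripper": 0.1},{"delta_pos": [0.04,0.0029,0.004],"angular": [0,0,0],"gripper": 0.1},{"delta_pos": [0.04,0.0029,0.004],"angular": [0,0,0],"gripper": 0.1},{"delta_pos": [0.04,0.0029,0.004],"angular": [0,0,0],"gripper": 0.1},{"delta_pos": [0.04,0.0029,0.01],"angular": [0,0,0],"gripper": 0.1},{"delta_pos": [0.03,0.0022,0.01],"angular": [0,0,0],"gripper": 0.1},{"delta_pos": [0.0189,0.0013,0.01],"angular": [0,0,0],"gripper": 0.1},{"delta_pos": [0,0,0],"angular": [0,0,0],"gripper": 0.1},{"delta_pos": [0,0,0],"angular": [0,0,0],"gripper": 0.1},{"delta_pos": [0,0,0],"angular": [0,0,0],"gripper": 0.1}]}}

```text
clock: 43.9
ee_pos: [0.5697, 0.3013, 0.1663]
ee_rot: [2.147, 2.293, 0.001]
force: [-0.4, 0.4, 0.7]
gripper_width: 0.0383
```

```bash
python3 lips.py w20.png .095; python3 - <<'E'
from h import *
go([.5715,.301,.079],93.8)
E
```

```text
px [329.6 218.3] axes [22.8 24.6] ringHSV [ 15. 150. 253.] xy [0.5719 0.3016]
px [358.2  93.6] axes [26.4 27.9] ringHSV [ 15. 149. 253.] xy [0.5837 0.3821]
px [143.3  56.7] axes [27.2 32.9] ringHSV [ 14. 155. 251.] xy [0.4561 0.3942]
t 43.95 pos [0.5698 0.3013 0.1664] yaw 93.76deg tilt [0.0008 0.0002] F [ 0.9  0.3 -0.7] w 0.0384 q [ 0.42  0.43  1.65 -0.    1.06  0.35]
delta tool [-0.0004  0.0016  0.0874] len 0.0875
turn z deg -0.04
full rotvec tool deg [ 0.05 -0.01 -0.04]
```

View pics/w20.png

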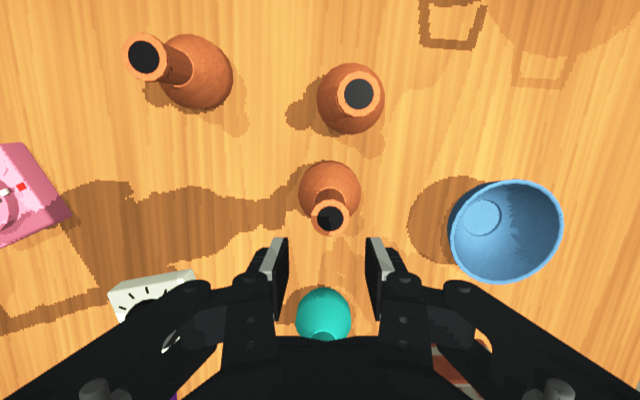

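>>> {"op": "arm_command", "data": {"increments": [{"delta_pos": [0.0002,0.0018,0.02],"angular": [0,0,0],"gripper": 0.1},{"delta_pos": [0,0,0.025],"angular": [0,0,0],"gripper": 0.1},{"delta_pos": [0,0,0.02],"angular": [0,0,0],"gripper": 0.1},{"delta_pos": [0,0,0.013],"angular": [0,0,0],"gripper": 0.1},{"delta_pos": [0,0,0.007],"angular": [0,0,0],"gripper": 0.1},{"delta_pos": [0,0,0],"angular": [0,0,0],"gripper": 0.2},{"delta_pos": [0,0,0],"angular": [0,0,0],"gripper": 0.3},{"delta_pos": [0,0,0],"angular": [0,0,0],"gripper": 0.36},{"delta_pos": [0,0,0],"angular": [0,0,0],"gripper": 0.39},{"delta_pos": [0,0,0],"angular": [0,0,0],"gripper": 0.415},{"delta_pos": [0,0,0],"angular": [0,0,0],"gripper": 0.415},{"delta_pos": [0,0,0],"angular": [0,0,0],"gripper": 0.415},{"delta_pos": [0,0,0],"angular": [0,0,0],"gripper": 0.415}]}}

```text
clock: 45.58
ee_pos: [0.5719, 0.3029, 0.0818]
ee_rot: [2.145, 2.294, 0.003]
force: [0.7, 0.5, 5.7]
gripper_width: 0.0254
```

>>> {"op": "arm_command", "data": {"increments": [{"delta_pos": [0,0,-0.002],"angular": [0,0,0],"gripper": 0.415},{"delta_pos": [0,0,-0.004],"angular": [0,0,0],"gripper": 0.415},{"delta_pos": [0,0,-0.012],"angular": [0,0,0],"gripper": 0.415},{"delta_pos": [0,0,-0.02],"angular": [0,0,0],"gripper": 0.415},{"delta_pos": [0,0,-0.025],"angular": [0,0,0],"gripper": 0.415},{"delta_pos": [0,0,-0.025],"angular": [0,0,0],"gripper": 0.415},{"delta_pos": [0,0,-0.025],"angular": [0,0,0],"gripper": 0.415},{"delta_pos": [0,0,-0.015],"angular": [0,0,0],"gripper": 0.415},{"delta_pos": [0,0,0],"angular": [0,0,0],"gripper": 0.415},{"delta_pos": [0,0,0],"angular": [0,0,0],"gripper": 0.415}]}}

```text
clock: 46.82
ee_pos: [0.5703, 0.3023, 0.2079]
ee_rot: [-2.145, -2.294, 0.002]
force: [-0.5, -0.2, -1.3]
gripper_width: 0.0259
```

```bash
python3 - <<'E'
from h import *
go([.5599,-.1019,.2],93.8); c=snap('wrist','w21.png')
E
```

```text
t 46.83 pos [0.5703 0.3023 0.2079] yaw 93.85deg tilt [-0.0015 -0.0007] F [-0.5 -0.2 -1.3] w 0.0259 q [ 0.42  0.39  1.62 -0.    1.14  0.35]
delta tool [-0.4026 -0.0375  0.0082] len 0.4044
turn z deg 0.05
full rotvec tool deg [-0.09  0.03  0.05]
```

View pics/w21.png

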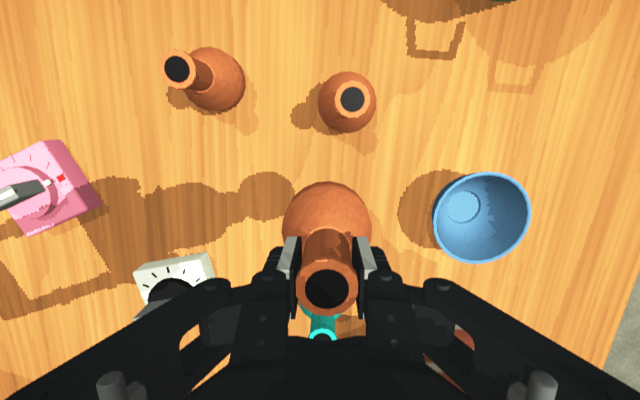

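>>> {"op": "arm_command", "data": {"increments": [{"delta_pos": [-0.01,-0.001,-0.01],"angular": [0,0,0],"gripper": 0.415},{"delta_pos": [-0.022,-0.002,-0.01],"angular": [0,0,0],"gripper": 0.415},{"delta_pos": [-0.031,-0.0029,0],"angular": [0,0,0],"gripper": 0.415},{"delta_pos": [-0.031,-0.0029,0],"angular": [0,0,0],"gripper": 0.415},{"delta_pos": [-0.031,-0.0029,0],"angular": [0,0,0],"gripper": 0.415},{"delta_pos": [-0.031,-0.0029,0],"angular": [0,0,0],"gripper": 0.415},{"delta_pos": [-0.031,-0.0029,0],"angular": [0,0,0],"gripper": 0.415},{"delta_pos": [-0.031,-0.0029,0],"angular": [0,0,0],"gripper": 0.415},{"delta_pos": [-0.031,-0.0029,0],"angular": [0,0,0],"gripper": 0.415},{"delta_pos": [-0.031,-0.0029,0],"angular": [0,0,0],"gripper": 0.415},{"delta_pos": [-0.031,-0.0029,0],"angular": [0,0,0],"gripper": 0.415},{"delta_pos": [-0.031,-0.0029,0.005],"angular": [0,0,0],"gripper": 0.415},{"delta_pos": [-0.031,-0.0029,0.01],"angular": [0,0,0],"gripper": 0.415},{"delta_pos": [-0.02,-0.0017,0.01],"angular": [0,0,0],"gripper": 0.415},{"delta_pos": [-0.0096,-0.0009,0.005],"angular": [0,0,0],"gripper": 0.415},{"delta_pos": [0,0,0],"angular": [0,0,0],"gripper": 0.415},{"delta_pos": [0,0,0],"angular": [0,0,0],"gripper": 0.415}]}}

```text
clock: 49.0
ee_pos: [0.5608, -0.1009, 0.199]
ee_rot: [-2.145, -2.295, -0.001]
force: [-0.4, 0.8, -1.0]
gripper_width: 0.0255
```

```bash
python3 - <<'E'
from h import *
go([.5599,-.1019,.088],93.8)
E
```

```text
t 49.00 pos [ 0.5608 -0.1009  0.199 ] yaw 93.88deg tilt [0.0004 0.0004] F [-0.4  0.8 -1. ] w 0.0255 q [-0.25  0.26  1.81  0.    1.07 -0.32]
delta tool [-0.001 -0.001  0.111] len 0.1110
turn z deg 0.08
full rotvec tool deg [ 0.02 -0.02  0.08]
```

>>> {"op": "arm_command", "data": {"increments": [{"delta_pos": [-0.001,-0.001,0.012],"angular": [0,0,0],"gripper": 0.415},{"delta_pos": [0,0,0.025],"angular": [0,0,0],"gripper": 0.415},{"delta_pos": [0,0,0.025],"angular": [0,0,0],"gripper": 0.415},{"delta_pos": [0,0,0.02],"angular": [0,0,0],"gripper": 0.415},{"delta_pos": [0,0,0.012],"angular": [0,0,0],"gripper": 0.415},{"delta_pos": [0,0,0.008],"angular": [0,0,0],"gripper": 0.415},{"delta_pos": [0,0,0.004],"angular": [0,0,0],"gripper": 0.415},{"delta_pos": [0,0,0],"angular": [0,0,0],"gripper": 0.415},{"delta_pos": [0,0,0],"angular": [0,0,0],"gripper": 0.415},{"delta_pos": [0,0,0],"angular": [0,0,0],"gripper": 0.415}]}}

```text
clock: 50.25
ee_pos: [0.5601, -0.1028, 0.0934]
ee_rot: [2.145, 2.294, 0.001]
force: [0.4, 0.0, -1.4]
gripper_width: 0.0254
```

```bash
python3 - <<'E'
from h import *
go([.5599,-.1019,.0875],93.8)
E
```

```text
t 50.25 pos [ 0.5601 -0.1028  0.0934] yaw 93.84deg tilt [ 0.0011 -0.0003] F [ 0.4  0.  -1.4] w 0.0254 q [-0.26  0.4   1.87  0.    0.87 -0.33]
delta tool [ 0.0009 -0.0002  0.0059] len 0.0059
turn z deg 0.04
full rotvec tool deg [0.06 0.02 0.04]
```

>>> {"op": "arm_command", "data": {"increments": [{"delta_pos": [0.0006,0,0.003],"angular": [0,0,0],"gripper": 0.415},{"delta_pos": [0,0,0.001],"angular": [0,0,0],"gripper": 0.415},{"delta_pos": [0,0,0.0007],"angular": [0,0,0],"gripper": 0.415},{"delta_pos": [0,0,0.0005],"angular": [0,0,0],"gripper": 0.415},{"delta_pos": [0,0,0],"angular": [0,0,0],"gripper": 0.415},{"delta_pos": [0,0,0],"angular": [0,0,0],"gripper": 0.415}]}}

```text
clock: 51.0
ee_pos: [0.5597, -0.1021, 0.0879]
ee_rot: [2.146, 2.295, 0.0]
force: [-0.7, 0.5, 0.9]
gripper_width: 0.0252
```

Contact. Release, rise, and head for the vase at (0.5837, 0.382).

>>> {"op": "arm_command", "data": {"increments": [{"delta_pos": [0,0,0.0003],"angular": [0,0,0],"gripper": 0.41},{"delta_pos": [0,0,0],"angular": [0,0,0],"gripper": 0.4},{"delta_pos": [0,0,0],"angular": [0,0,0],"gripper": 0.35},{"delta_pos": [0,0,0],"angular": [0,0,0],"gripper": 0.25},{"delta_pos": [0,0,0],"angular": [0,0,0],"gripper": 0.1},{"delta_pos": [0,0,0],"angular": [0,0,0],"gripper": 0.1},{"delta_pos": [0,0,0],"angular": [0,0,0],"gripper": 0.1},{"delta_pos": [0,0,-0.02],"angular": [0,0,0],"gripper": 0.1},{"delta_pos": [0,0,-0.04],"angular": [0,0,0],"gripper": 0.1},{"delta_pos": [-0.02,0,-0.04],"angular": [0,0,0],"gripper": 0.1},{"delta_pos": [-0.02,0,-0.04],"angular": [0,0,0],"gripper": 0.1},{"delta_pos": [0,0,0],"angular": [0,0,0],"gripper": 0.1},{"delta_pos": [0,0,0],"angular": [0,0,0],"gripper": 0.1}]}}

```text
clock: 52.62
ee_pos: [0.562, -0.1418, 0.2278]
ee_rot: [2.146, 2.294, 0.001]
force: [0.2, 0.1, -1.3]
gripper_width: 0.0387
```

```bash
python3 lips.py w22.png .101; python3 - <<'E'
from h import *
go([.5837,.382,.17],93.8)
E
```

```text
px [327.  224.7] axes [17.6 18.7] ringHSV [ 11. 177. 205.] xy [ 0.5642 -0.1663]
px [326.4 151.7] axes [19.9 20.5] ringHSV [ 11. 176. 207.] xy [ 0.5596 -0.1033]
t 52.67 pos [ 0.5614 -0.1414  0.2267] yaw 93.85deg tilt [-0.0016  0.0008] F [-0.1 -0.  -0.2] w 0.0384 q [-0.32  0.24  1.76  0.    1.13 -0.39]
delta tool [0.5207 0.0575 0.0571] len 0.5269
turn z deg 0.05
full rotvec tool deg [-0.09 -0.05  0.05]
```

View pics/w22.png

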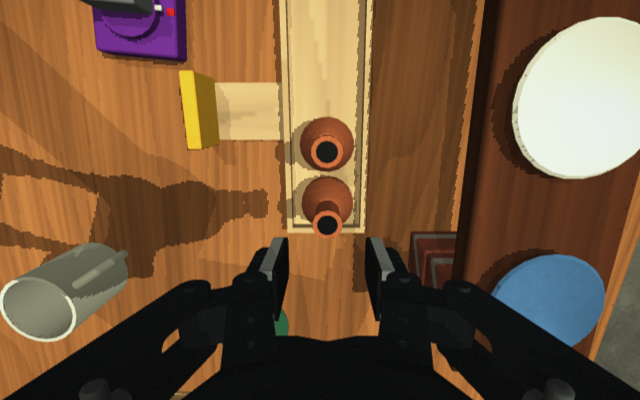

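Both vases stand in the tray, at (327,225) and (326,152).

>>> {"op": "arm_command", "data": {"increments": [{"delta_pos": [0.018,0.0022,0],"angular": [0,0,0],"gripper": 0.1},{"delta_pos": [0.04,0.0044,0],"angular": [0,0,0],"gripper": 0.1},{"delta_pos": [0.04,0.0044,0],"angular": [0,0,0],"gripper": 0.1},{"delta_pos": [0.04,0.0044,0],"angular": [0,0,0],"gripper": 0.1},{"delta_pos": [0.04,0.0044,0],"angular": [0,0,0],"gripper": 0.1},{"delta_pos": [0.04,0.0044,0],"angular": [0,0,0],"gripper": 0.1},{"delta_pos": [0.04,0.0044,0],"angular": [0,0,0],"gripper": 0.1},{"delta_pos": [0.04,0.0044,0],"angular": [0,0,0],"gripper": 0.1},{"delta_pos": [0.04,0.0044,0],"angular": [0,0,0],"gripper": 0.1},{"delta_pos": [0.04,0.0044,0],"angular": [0,0,0],"gripper": 0.1},{"delta_pos": [0.04,0.0044,0],"angular": [0,0,0],"gripper": 0.1},{"delta_pos": [0.04,0.0044,0.015],"angular": [0,0,0],"gripper": 0.1},{"delta_pos": [0.04,0.0044,0.021],"angular": [0,0,0],"gripper": 0.1},{"delta_pos": [0.0227,0.0025,0.021],"angular": [0,0,0],"gripper": 0.1},{"delta_pos": [0,0,0],"angular": [0,0,0],"gripper": 0.1},{"delta_pos": [0,0,0],"angular": [0,0,0],"gripper": 0.1},{"delta_pos": [0,0,0],"angular": [0,0,0],"gripper": 0.1}]}}

```text
clock: 54.8
ee_pos: [0.5852, 0.3809, 0.1713]
ee_rot: [2.146, 2.294, 0.002]
force: [-0.5, 0.6, -0.6]
gripper_width: 0.0385
```

```bash
python3 lips.py w23.png .095; python3 - <<'E'
from h import *
go([.5837,.382,.080],93.8)
E
```

```text
px [324.1 214.9] axes [22.3 23.9] ringHSV [ 14. 153. 252.] xy [0.5837 0.3818]
px [135.4 185.6] axes [22.1 26.6] ringHSV [ 14. 155. 251.] xy [0.4561 0.3942]
t 54.85 pos [0.5854 0.3808 0.1715] yaw 93.79deg tilt [0.0014 0.0007] F [-1.   0.9 -0.6] w 0.0381 q [ 0.51  0.52  1.5  -0.    1.12  0.45]
delta tool [ 0.0012 -0.0017  0.0915] len 0.0916
turn z deg -0.01
full rotvec tool deg [ 0.08 -0.03 -0.01]
```

View pics/w23.png

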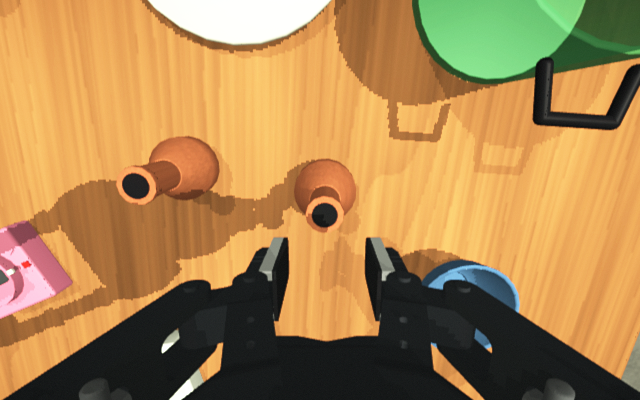

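>>> {"op": "arm_command", "data": {"increments": [{"delta_pos": [0.0008,-0.0014,0.02],"angular": [0,0,0],"gripper": 0.1},{"delta_pos": [0,0,0.025],"angular": [0,0,0],"gripper": 0.1},{"delta_pos": [0,0,0.02],"angular": [0,0,0],"gripper": 0.1},{"delta_pos": [0,0,0.016],"angular": [0,0,0],"gripper": 0.1},{"delta_pos": [0,0,0.009],"angular": [0,0,0],"gripper": 0.1},{"delta_pos": [0,0,0],"angular": [0,0,0],"gripper": 0.2},{"delta_pos": [0,0,0],"angular": [0,0,0],"gripper": 0.3},{"delta_pos": [0,0,0],"angular": [0,0,0],"gripper": 0.36},{"delta_pos": [0,0,0],"angular": [0,0,0],"gripper": 0.39},{"delta_pos": [0,0,0],"angular": [0,0,0],"gripper": 0.415},{"delta_pos": [0,0,0],"angular": [0,0,0],"gripper": 0.415},{"delta_pos": [0,0,0],"angular": [0,0,0],"gripper": 0.415},{"delta_pos": [0,0,0],"angular": [0,0,0],"gripper": 0.415}]}}

```text
clock: 56.48
ee_pos: [0.5838, 0.3825, 0.0814]
ee_rot: [2.145, 2.295, 0.002]
force: [-2.0, -0.4, 4.2]
gripper_width: 0.0255
```

>>> {"op": "arm_command", "data": {"increments": [{"delta_pos": [0,0,-0.002],"angular": [0,0,0],"gripper": 0.415},{"delta_pos": [0,0,-0.004],"angular": [0,0,0],"gripper": 0.415},{"delta_pos": [0,0,-0.012],"angular": [0,0,0],"gripper": 0.415},{"delta_pos": [0,0,-0.02],"angular": [0,0,0],"gripper": 0.415},{"delta_pos": [0,0,-0.025],"angular": [0,0,0],"gripper": 0.415},{"delta_pos": [0,0,-0.025],"angular": [0,0,0],"gripper": 0.415},{"delta_pos": [0,0,-0.025],"angular": [0,0,0],"gripper": 0.415},{"delta_pos": [0,0,-0.025],"angular": [0,0,0],"gripper": 0.415},{"delta_pos": [0,0,-0.01],"angular": [0,0,0],"gripper": 0.415},{"delta_pos": [0,0,0],"angular": [0,0,0],"gripper": 0.415},{"delta_pos": [0,0,0],"angular": [0,0,0],"gripper": 0.415}]}}

```text
clock: 57.85
ee_pos: [0.5826, 0.3817, 0.2271]
ee_rot: [-2.145, -2.294, 0.003]
force: [-0.6, -1.0, -1.6]
gripper_width: 0.0253
```

```bash
python3 - <<'E'
from h import *
go([.5557,-.0381,.2],93.8); c=snap('wrist','w24.png')
E
```

```text
t 57.85 pos [0.5826 0.3817 0.2271] yaw 93.85deg tilt [-0.0019 -0.0011] F [-0.6 -1.  -1.6] w 0.0253 q [ 0.52  0.46  1.47 -0.    1.21  0.45]
delta tool [-0.417  -0.055   0.0276] len 0.4215
turn z deg 0.05
full rotvec tool deg [-0.11  0.05  0.05]
```

View pics/w24.png

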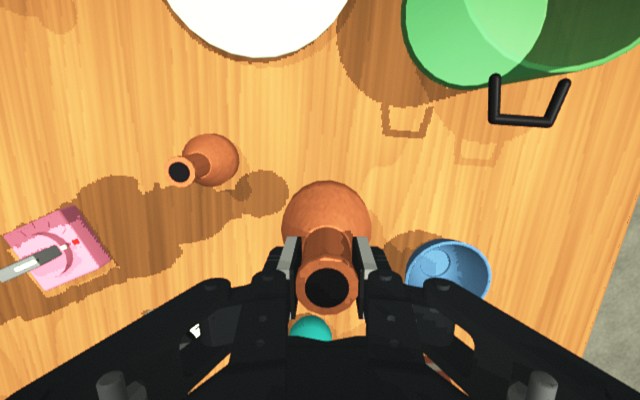

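>>> {"op": "arm_command", "data": {"increments": [{"delta_pos": [-0.01,-0.0014,0],"angular": [0,0,0],"gripper": 0.415},{"delta_pos": [-0.022,-0.003,0],"angular": [0,0,0],"gripper": 0.415},{"delta_pos": [-0.032,-0.0042,0],"angular": [0,0,0],"gripper": 0.415},{"delta_pos": [-0.032,-0.0042,0],"angular": [0,0,0],"gripper": 0.415},{"delta_pos": [-0.032,-0.0042,0],"angular": [0,0,0],"gripper": 0.415},{"delta_pos": [-0.032,-0.0042,0],"angular": [0,0,0],"gripper": 0.415},{"delta_pos": [-0.032,-0.0042,0],"angular": [0,0,0],"gripper": 0.415},{"delta_pos": [-0.032,-0.0042,0],"angular": [0,0,0],"gripper": 0.415},{"delta_pos": [-0.032,-0.0042,0],"angular": [0,0,0],"gripper": 0.415},{"delta_pos": [-0.032,-0.0042,0],"angular": [0,0,0],"gripper": 0.415},{"delta_pos": [-0.032,-0.0042,0],"angular": [0,0,0],"gripper": 0.415},{"delta_pos": [-0.032,-0.0042,0.008],"angular": [0,0,0],"gripper": 0.415},{"delta_pos": [-0.032,-0.0042,0.01],"angular": [0,0,0],"gripper": 0.415},{"delta_pos": [-0.022,-0.003,0.01],"angular": [0,0,0],"gripper": 0.415},{"delta_pos": [-0.011,-0.0014,0.005],"angular": [0,0,0],"gripper": 0.415},{"delta_pos": [0,0,0],"angular": [0,0,0],"gripper": 0.415},{"delta_pos": [0,0,0],"angular": [0,0,0],"gripper": 0.415}]}}

```text
clock: 60.02
ee_pos: [0.5566, -0.0372, 0.1957]
ee_rot: [2.145, 2.295, 0.001]
force: [-0.5, 0.3, -1.7]
gripper_width: 0.0256
```

```bash
python3 - <<'E'
from h import *
c=snap('scene','s25.png'); cv2.imwrite('pics/s25z.png',cv2.resize(c['im'][90:320,180:480],None,fx=2.5,fy=2.5))
go([.5557,-.0381,.0875],93.8)
E
```

```text
t 60.08 pos [ 0.5567 -0.037   0.1958] yaw 93.88deg tilt [0.0009 0.0002] F [ 0.3  0.3 -0.7] w 0.0255 q [-0.14  0.24  1.84  0.    1.06 -0.21]
delta tool [-0.001  -0.0012  0.1083] len 0.1083
turn z deg 0.08
full rotvec tool deg [ 0.05 -0.01  0.08]
```

View pics/s25z.png

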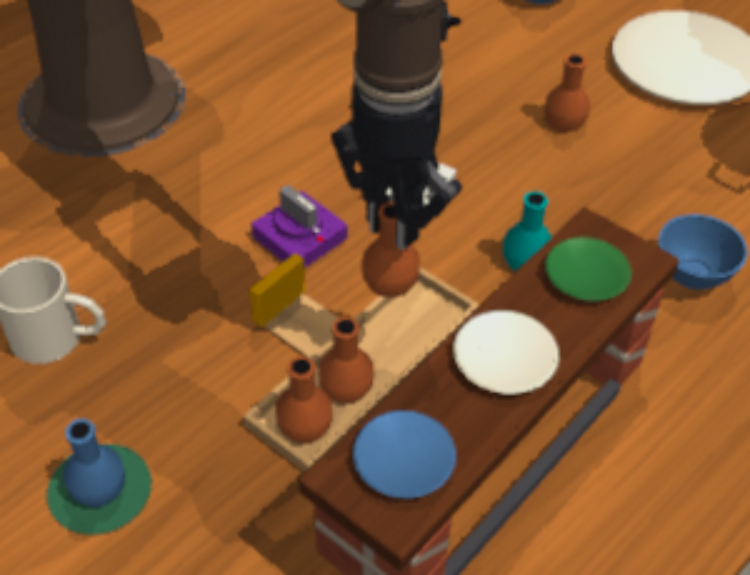

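The scene shows two vases standing in the tray, the blue one on the mat, and nothing knocked over. Lower.

>>> {"op": "arm_command", "data": {"increments": [{"delta_pos": [-0.0008,-0.001,0.012],"angular": [0,0,0],"gripper": 0.415},{"delta_pos": [0,0,0.025],"angular": [0,0,0],"gripper": 0.415},{"delta_pos": [0,0,0.025],"angular": [0,0,0],"gripper": 0.415},{"delta_pos": [0,0,0.02],"angular": [0,0,0],"gripper": 0.415},{"delta_pos": [0,0,0.012],"angular": [0,0,0],"gripper": 0.415},{"delta_pos": [0,0,0.007],"angular": [0,0,0],"gripper": 0.415},{"delta_pos": [0,0,0.003],"angular": [0,0,0],"gripper": 0.415},{"delta_pos": [0,0,0.001],"angular": [0,0,0],"gripper": 0.415},{"delta_pos": [0,0,0],"angular": [0,0,0],"gripper": 0.415},{"delta_pos": [0,0,0],"angular": [0,0,0],"gripper": 0.415}]}}

```text
clock: 61.32
ee_pos: [0.5559, -0.0386, 0.0908]
ee_rot: [2.145, 2.294, 0.001]
force: [0.3, 0.4, -1.6]
gripper_width: 0.0255
```

```bash
python3 - <<'E'
from h import *
go([.5557,-.0381,.0875],93.8)
E
```

```text
t 61.33 pos [ 0.5559 -0.0386  0.0908] yaw 93.84deg tilt [ 0.0011 -0.0002] F [ 0.3  0.4 -1.6] w 0.0255 q [-0.15  0.38  1.9  -0.    0.86 -0.21]
delta tool [ 0.0005 -0.0002  0.0033] len 0.0034
turn z deg 0.04
full rotvec tool deg [0.06 0.01 0.04]
```

>>> {"op": "arm_command", "data": {"increments": [{"delta_pos": [0.0003,0,0.0012],"angular": [0,0,0],"gripper": 0.415},{"delta_pos": [0,0,0.0008],"angular": [0,0,0],"gripper": 0.415},{"delta_pos": [0,0,0.0005],"angular": [0,0,0],"gripper": 0.415},{"delta_pos": [0,0,0.0003],"angular": [0,0,0],"gripper": 0.415},{"delta_pos": [0,0,0],"angular": [0,0,0],"gripper": 0.415},{"delta_pos": [0,0,0],"angular": [0,0,0],"gripper": 0.415}]}}

```text
clock: 62.08
ee_pos: [0.5554, -0.0382, 0.0875]
ee_rot: [-2.146, -2.295, 0.0]
force: [-0.8, 0.6, -0.1]
gripper_width: 0.0257
```

Contact (weight unloaded). Release and rise.

>>> {"op": "arm_command", "data": {"increments": [{"delta_pos": [0,0,0.0003],"angular": [0,0,0],"gripper": 0.41},{"delta_pos": [0,0,0],"angular": [0,0,0],"gripper": 0.4},{"delta_pos": [0,0,0],"angular": [0,0,0],"gripper": 0.35},{"delta_pos": [0,0,0],"angular": [0,0,0],"gripper": 0.25},{"delta_pos": [0,0,0],"angular": [0,0,0],"gripper": 0.1},{"delta_pos": [0,0,0],"angular": [0,0,0],"gripper": 0.1},{"delta_pos": [0,0,0],"angular": [0,0,0],"gripper": 0.1},{"delta_pos": [0,0,-0.02],"angular": [0,0,0],"gripper": 0.1},{"delta_pos": [0,0,-0.04],"angular": [0,0,0],"gripper": 0.1},{"delta_pos": [-0.02,0,-0.04],"angular": [0,0,0],"gripper": 0.1},{"delta_pos": [-0.02,0,-0.04],"angular": [0,0,0],"gripper": 0.1},{"delta_pos": [0,0,0],"angular": [0,0,0],"gripper": 0.1},{"delta_pos": [0,0,0],"angular": [0,0,0],"gripper": 0.1}]}}

```text
clock: 63.7
ee_pos: [0.5575, -0.0779, 0.2266]
ee_rot: [-2.145, -2.293, 0.001]
force: [0.5, 0.4, 0.1]
gripper_width: 0.0386
```

```bash
python3 lips.py w26.png .101; python3 - <<'E'
from h import *
go([.4561,.394,.17],93.8)
E
```

```text
px [327. 226.] axes [17.1 18.9] ringHSV [ 11. 176. 209.] xy [ 0.5595 -0.1031]
px [326.9 151.1] axes [20.1 20.5] ringHSV [ 11. 176. 212.] xy [ 0.5552 -0.0387]
t 63.75 pos [ 0.5569 -0.0776  0.2257] yaw 93.85deg tilt [-0.0028  0.0009] F [ 0.3 -0.2 -0.1] w 0.0385 q [-0.22  0.21  1.8   0.    1.13 -0.28]
delta tool [ 0.4773 -0.0688  0.0564] len 0.4855
turn z deg 0.05
full rotvec tool deg [-0.16 -0.06  0.05]
```

View pics/w26.png

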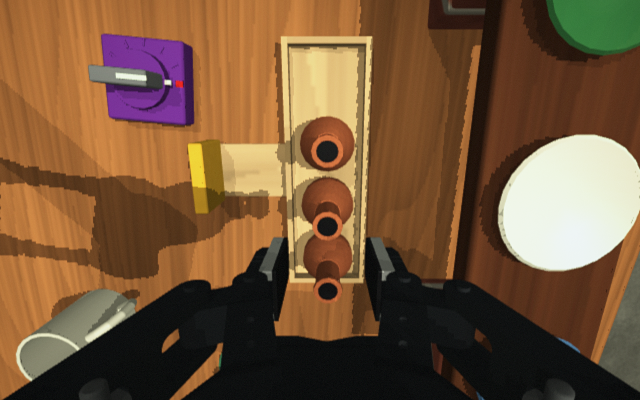

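Three vases stand in a line. Now the last, at (0.456, 0.394).

>>> {"op": "arm_command", "data": {"increments": [{"delta_pos": [0.018,-0.0025,0],"angular": [0,0,0],"gripper": 0.1},{"delta_pos": [0.04,-0.0058,0],"angular": [0,0,0],"gripper": 0.1},{"delta_pos": [0.04,-0.0058,0],"angular": [0,0,0],"gripper": 0.1},{"delta_pos": [0.04,-0.0058,0],"angular": [0,0,0],"gripper": 0.1},{"delta_pos": [0.04,-0.0058,0],"angular": [0,0,0],"gripper": 0.1},{"delta_pos": [0.04,-0.0058,0],"angular": [0,0,0],"gripper": 0.1},{"delta_pos": [0.04,-0.0058,0],"angular": [0,0,0],"gripper": 0.1},{"delta_pos": [0.04,-0.0058,0],"angular": [0,0,0],"gripper": 0.1},{"delta_pos": [0.04,-0.0058,0],"angular": [0,0,0],"gripper": 0.1},{"delta_pos": [0.04,-0.0058,0],"angular": [0,0,0],"gripper": 0.1},{"delta_pos": [0.04,-0.0058,0.015],"angular": [0,0,0],"gripper": 0.1},{"delta_pos": [0.04,-0.0058,0.021],"angular": [0,0,0],"gripper": 0.1},{"delta_pos": [0.0193,-0.0025,0.02],"angular": [0,0,0],"gripper": 0.1},{"delta_pos": [0,0,0],"angular": [0,0,0],"gripper": 0.1},{"delta_pos": [0,0,0],"angular": [0,0,0],"gripper": 0.1},{"delta_pos": [0,0,0],"angular": [0,0,0],"gripper": 0.1}]}}

```text
clock: 65.75
ee_pos: [0.4579, 0.3931, 0.1721]
ee_rot: [2.146, 2.294, 0.002]
force: [0.4, -0.6, 0.2]
gripper_width: 0.0388
```

```bash
python3 lips.py w27.png .095; python3 - <<'E'
from h import *
go([.4561,.394,.080],93.8)
E
```

```text
px [323.5 214.6] axes [23.  24.7] ringHSV [ 11. 175. 219.] xy [0.456 0.394]
t 65.80 pos [0.4581 0.3931 0.1722] yaw 93.78deg tilt [0.0013 0.0008] F [-0.2  0.4  0.7] w 0.0384 q [ 0.64  0.35  1.75 -0.    1.04  0.57]
delta tool [ 0.001  -0.0021  0.0922] len 0.0922
turn z deg -0.02
full rotvec tool deg [ 0.08 -0.04 -0.02]
```

View pics/w27.png

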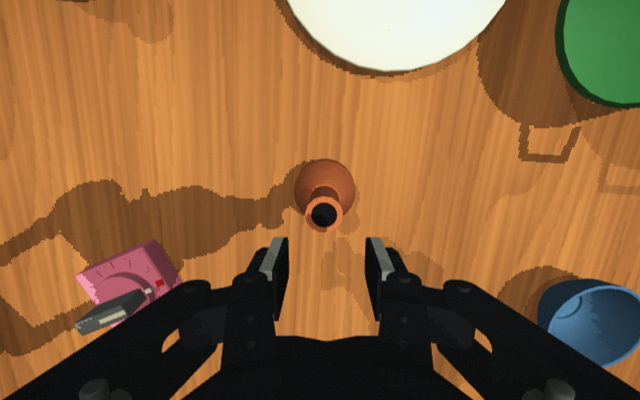

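>>> {"op": "arm_command", "data": {"increments": [{"delta_pos": [0.0006,-0.0017,0.02],"angular": [0,0,0],"gripper": 0.1},{"delta_pos": [0,0,0.025],"angular": [0,0,0],"gripper": 0.1},{"delta_pos": [0,0,0.02],"angular": [0,0,0],"gripper": 0.1},{"delta_pos": [0,0,0.016],"angular": [0,0,0],"gripper": 0.1},{"delta_pos": [0,0,0.01],"angular": [0,0,0],"gripper": 0.1},{"delta_pos": [0,0,0],"angular": [0,0,0],"gripper": 0.2},{"delta_pos": [0,0,0],"angular": [0,0,0],"gripper": 0.3},{"delta_pos": [0,0,0],"angular": [0,0,0],"gripper": 0.36},{"delta_pos": [0,0,0],"angular": [0,0,0],"gripper": 0.39},{"delta_pos": [0,0,0],"angular": [0,0,0],"gripper": 0.415},{"delta_pos": [0,0,0],"angular": [0,0,0],"gripper": 0.415},{"delta_pos": [0,0,0],"angular": [0,0,0],"gripper": 0.415},{"delta_pos": [0,0,0],"angular": [0,0,0],"gripper": 0.415}]}}

```text
clock: 67.42
ee_pos: [0.4562, 0.3945, 0.0811]
ee_rot: [2.146, 2.295, 0.002]
force: [-2.4, -0.1, 5.6]
gripper_width: 0.0257
```

>>> {"op": "arm_command", "data": {"increments": [{"delta_pos": [0,0,-0.002],"angular": [0,0,0],"gripper": 0.415},{"delta_pos": [0,0,-0.004],"angular": [0,0,0],"gripper": 0.415},{"delta_pos": [0,0,-0.012],"angular": [0,0,0],"gripper": 0.415},{"delta_pos": [0,0,-0.02],"angular": [0,0,0],"gripper": 0.415},{"delta_pos": [0,0,-0.025],"angular": [0,0,0],"gripper": 0.415},{"delta_pos": [0,0,-0.025],"angular": [0,0,0],"gripper": 0.415},{"delta_pos": [0,0,-0.025],"angular": [0,0,0],"gripper": 0.415},{"delta_pos": [0,0,-0.025],"angular": [0,0,0],"gripper": 0.415},{"delta_pos": [0,0,-0.01],"angular": [0,0,0],"gripper": 0.415},{"delta_pos": [0,0,0],"angular": [0,0,0],"gripper": 0.415},{"delta_pos": [0,0,0],"angular": [0,0,0],"gripper": 0.415}]}}

```text
clock: 68.8
ee_pos: [0.4551, 0.3934, 0.2271]
ee_rot: [-2.145, -2.294, 0.003]
force: [0.1, 0.1, -0.9]
gripper_width: 0.0256
```

```bash
python3 - <<'E'
from h import *
go([.5514,.0258,.2],93.8); c=snap('wrist','w28.png')
E
```

```text
t 68.80 pos [0.4551 0.3934 0.2271] yaw 93.85deg tilt [-0.0017 -0.0013] F [ 0.1  0.1 -0.9] w 0.0256 q [ 0.64  0.29  1.71 -0.    1.15  0.57]
delta tool [-0.3732  0.0715  0.0274] len 0.3810
turn z deg 0.05
full rotvec tool deg [-0.1   0.07  0.05]
```

View pics/w28.png

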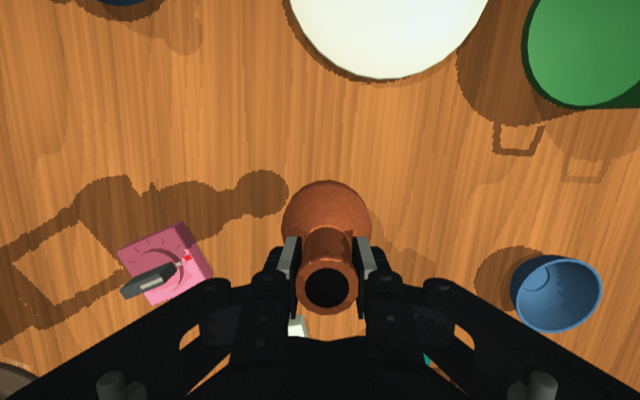

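>>> {"op": "arm_command", "data": {"increments": [{"delta_pos": [-0.01,0.0019,0],"angular": [0,0,0],"gripper": 0.415},{"delta_pos": [-0.022,0.0042,0],"angular": [0,0,0],"gripper": 0.415},{"delta_pos": [-0.031,0.0059,0],"angular": [0,0,0],"gripper": 0.415},{"delta_pos": [-0.031,0.0059,0],"angular": [0,0,0],"gripper": 0.415},{"delta_pos": [-0.031,0.0059,0],"angular": [0,0,0],"gripper": 0.415},{"delta_pos": [-0.031,0.0059,0],"angular": [0,0,0],"gripper": 0.415},{"delta_pos": [-0.031,0.0059,0],"angular": [0,0,0],"gripper": 0.415},{"delta_pos": [-0.031,0.0059,0],"angular": [0,0,0],"gripper": 0.415},{"delta_pos": [-0.031,0.0059,0],"angular": [0,0,0],"gripper": 0.415},{"delta_pos": [-0.031,0.0059,0],"angular": [0,0,0],"gripper": 0.415},{"delta_pos": [-0.031,0.0059,0.008],"angular": [0,0,0],"gripper": 0.415},{"delta_pos": [-0.031,0.0059,0.01],"angular": [0,0,0],"gripper": 0.415},{"delta_pos": [-0.021,0.0043,0.01],"angular": [0,0,0],"gripper": 0.415},{"delta_pos": [-0.0102,0.0021,0.005],"angular": [0,0,0],"gripper": 0.415},{"delta_pos": [0,0,0],"angular": [0,0,0],"gripper": 0.415},{"delta_pos": [0,0,0],"angular": [0,0,0],"gripper": 0.415}]}}

```text
clock: 70.85
ee_pos: [0.552, 0.0268, 0.1955]
ee_rot: [-2.145, -2.295, -0.001]
force: [0.7, 0.4, -0.5]
gripper_width: 0.0255
```

```bash
python3 - <<'E'
from h import *
c=snap('scene','s29.png'); cv2.imwrite('pics/s29z.png',cv2.resize(c['im'][90:320,180:480],None,fx=2.5,fy=2.5))
c=snap('wrist','w29.png')
go([.5514,.0258,.0875],93.8)
E
```

```text
t 70.95 pos [0.5522 0.0271 0.1956] yaw 93.91deg tilt [0.0007 0.0002] F [ 0.6 -0.1 -1.3] w 0.0253 q [-0.03  0.23  1.85  0.    1.06 -0.1 ]
delta tool [-0.0013 -0.001   0.1081] len 0.1082
turn z deg 0.11
full rotvec tool deg [ 0.04 -0.01  0.11]
```

View pics/s29z.png

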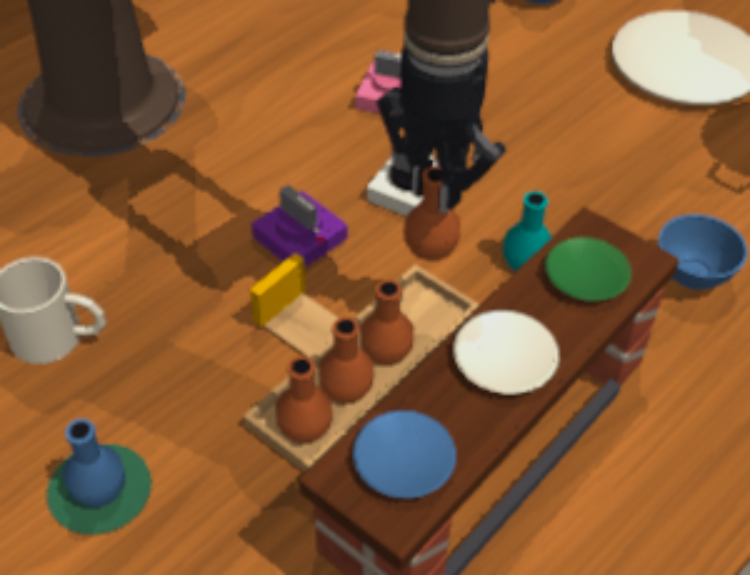

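View pics/w29.png

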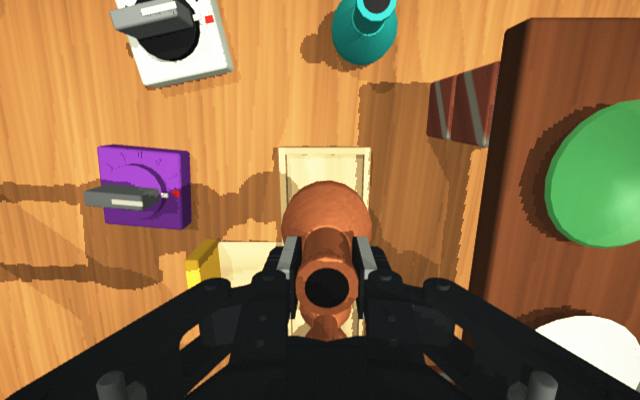

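The vase hangs over the free slot, clear of its neighbour. Lower.

>>> {"op": "arm_command", "data": {"increments": [{"delta_pos": [-0.001,-0.0008,0.012],"angular": [0,0,0],"gripper": 0.415},{"delta_pos": [0,0,0.025],"angular": [0,0,0],"gripper": 0.415},{"delta_pos": [0,0,0.025],"angular": [0,0,0],"gripper": 0.415},{"delta_pos": [0,0,0.02],"angular": [0,0,0],"gripper": 0.415},{"delta_pos": [0,0,0.012],"angular": [0,0,0],"gripper": 0.415},{"delta_pos": [0,0,0.007],"angular": [0,0,0],"gripper": 0.415},{"delta_pos": [0,0,0.003],"angular": [0,0,0],"gripper": 0.415},{"delta_pos": [0,0,0.001],"angular": [0,0,0],"gripper": 0.415},{"delta_pos": [0,0,0],"angular": [0,0,0],"gripper": 0.415},{"delta_pos": [0,0,0],"angular": [0,0,0],"gripper": 0.415}]}}

```text
clock: 72.2
ee_pos: [0.5518, 0.0253, 0.0907]
ee_rot: [2.145, 2.294, 0.001]
force: [-0.3, -0.5, -2.2]
gripper_width: 0.0252
```

```bash
python3 - <<'E'
from h import *
go([.5514,.0258,.0875],93.8)
E
```

```text
t 72.20 pos [0.5518 0.0253 0.0907] yaw 93.84deg tilt [ 0.0011 -0.    ] F [-0.3 -0.5 -2.2] w 0.0252 q [-0.03  0.38  1.91  0.    0.85 -0.1 ]
delta tool [ 0.0005 -0.0004  0.0032] len 0.0033
turn z deg 0.04
full rotvec tool deg [0.06 0.   0.04]
```

>>> {"op": "arm_command", "data": {"increments": [{"delta_pos": [0.0003,0,0.0012],"angular": [0,0,0],"gripper": 0.415},{"delta_pos": [0,0,0.0008],"angular": [0,0,0],"gripper": 0.415},{"delta_pos": [0,0,0.0005],"angular": [0,0,0],"gripper": 0.415},{"delta_pos": [0,0,0.0003],"angular": [0,0,0],"gripper": 0.415},{"delta_pos": [0,0,0],"angular": [0,0,0],"gripper": 0.415},{"delta_pos": [0,0,0],"angular": [0,0,0],"gripper": 0.415}]}}

```text
clock: 72.95
ee_pos: [0.5514, 0.0256, 0.0874]
ee_rot: [2.146, 2.295, 0.0]
force: [-1.0, -0.5, -1.6]
gripper_width: 0.0255
```

Not down yet; the weight is still on the gripper. Another 0.6 mm.

>>> {"op": "arm_command", "data": {"increments": [{"delta_pos": [0,0,0.0006],"angular": [0,0,0],"gripper": 0.415},{"delta_pos": [0,0,0],"angular": [0,0,0],"gripper": 0.415},{"delta_pos": [0,0,0],"angular": [0,0,0],"gripper": 0.415}]}}

```text
clock: 73.32
ee_pos: [0.5516, 0.0256, 0.0872]
ee_rot: [2.145, 2.294, 0.0]
force: [-1.3, -1.1, 3.5]
gripper_width: 0.0254
```

>>> {"op": "arm_command", "data": {"increments": [{"delta_pos": [0,0,-0.0004],"angular": [0,0,0],"gripper": 0.41},{"delta_pos": [0,0,0],"angular": [0,0,0],"gripper": 0.4},{"delta_pos": [0,0,0],"angular": [0,0,0],"gripper": 0.35},{"delta_pos": [0,0,0],"angular": [0,0,0],"gripper": 0.25},{"delta_pos": [0,0,0],"angular": [0,0,0],"gripper": 0.1},{"delta_pos": [0,0,0],"angular": [0,0,0],"gripper": 0.1},{"delta_pos": [0,0,0],"angular": [0,0,0],"gripper": 0.1},{"delta_pos": [0,0,-0.02],"angular": [0,0,0],"gripper": 0.1},{"delta_pos": [0,0,-0.04],"angular": [0,0,0],"gripper": 0.1},{"delta_pos": [0,0,-0.04],"angular": [0,0,0],"gripper": 0.1},{"delta_pos": [-0.02,-0.015,-0.04],"angular": [0,0,0],"gripper": 0.1},{"delta_pos": [-0.037,-0.031,-0.03],"angular": [0,0,0],"gripper": 0.1},{"delta_pos": [-0.037,-0.032,0],"angular": [0,0,0],"gripper": 0.1},{"delta_pos": [-0.035,-0.031,0],"angular": [0,0,0],"gripper": 0.1},{"delta_pos": [0,0,0],"angular": [0,0,0],"gripper": 0.1},{"delta_pos": [0,0,0],"angular": [0,0,0],"gripper": 0.1}]}}

```text
clock: 75.32
ee_pos: [0.4515, -0.1103, 0.2574]
ee_rot: [2.146, 2.294, 0.001]
force: [0.8, 0.2, 0.4]
gripper_width: 0.0386
```

```bash
sed 's/dark\[235:\]=0/dark[255:]=0/' lips.py > lips2.py; python3 lips2.py w30.png .101; python3 - <<'E'
from h import *
pose();c=snap('wrist')
m=cv2.inRange(cv2.cvtColor(c['im'],cv2.COLOR_BGR2HSV),(20,150,80),(34,255,255)); cn=max(cv2.findContours(m,0,2)[0],key=cv2.contourArea)
for p in cv2.approxPolyDP(cn,2,True)[:,0]: print(p,onz(c,*p,.06)[:2])
E
```

```text
px [435.4 249.7] axes [10.4 16.4] ringHSV [ 15. 146. 254.] xy [ 0.5641 -0.1647]
px [441.  189.5] axes [14.9 16.9] ringHSV [ 16. 145. 255.] xy [ 0.5595 -0.1033]
t 75.38 pos [ 0.4518 -0.11    0.2573] yaw 93.86deg tilt [0.0007 0.0004] F [-0.6 -0.5 -0.6] w 0.0384 q [-0.33 -0.01  1.99  0.    1.17 -0.4 ]
[312 115] [ 0.43280242 -0.0434109 ]
[303 116] [ 0.42375452 -0.04499606]
[305 183] [ 0.4291279  -0.11415419]
[316 182] [ 0.44084857 -0.11227074]
[317 120] [ 0.43814188 -0.04796247]
[316 116] [ 0.43690043 -0.0441148 ]
```

View pics/w30.png

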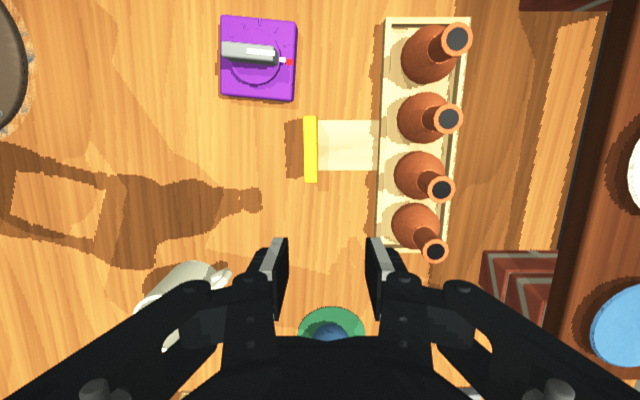

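All four vases stand in the tray and the yellow grip is at (310,149), about (0.432, −0.0785). Descend to grip it.

>>> {"op": "arm_command", "data": {"increments": [{"delta_pos": [0.0327,-0.0176,0.02],"angular": [0,0,0],"gripper": 0.1},{"delta_pos": [0,0,0.05],"angular": [0,0,0],"gripper": 0.1},{"delta_pos": [0,0,0.05],"angular": [0,0,0],"gripper": 0.1},{"delta_pos": [0,0,0.02],"angular": [0,0,0],"gripper": 0.1},{"delta_pos": [0,0,0],"angular": [0,0,0],"gripper": 0.1},{"delta_pos": [0,0,0],"angular": [0,0,0],"gripper": 0.1},{"delta_pos": [0,0,0],"angular": [0,0,0],"gripper": 0.1}]}}

```text
clock: 76.3
ee_pos: [0.433, -0.0791, 0.1186]
ee_rot: [2.143, 2.293, 0.002]
force: [0.5, -0.6, 0.2]
gripper_width: 0.0379
```

```bash
python3 - <<'E'
from h import *
go([.4320,-.0785,.042],93.8);c=snap('wrist','w31.png')
E
```

```text
t 76.30 pos [ 0.433  -0.0791  0.1186] yaw 93.87deg tilt [ 0.0031 -0.0009] F [ 0.5 -0.6  0.2] w 0.0379 q [-0.28  0.14  2.15  0.    0.85 -0.35]
delta tool [ 0.0007 -0.0012  0.0766] len 0.0766
turn z deg 0.07
full rotvec tool deg [0.17 0.06 0.07]
```

View pics/w31.png

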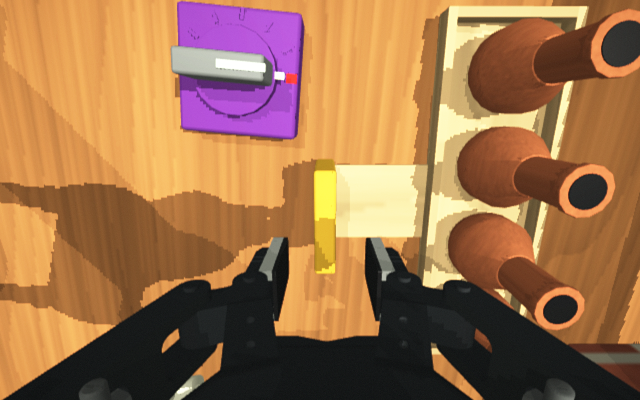

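>>> {"op": "arm_command", "data": {"increments": [{"delta_pos": [0.0004,-0.0006,0.03],"angular": [0,0,0],"gripper": 0.1},{"delta_pos": [0,0,0.03],"angular": [0,0,0],"gripper": 0.1},{"delta_pos": [0,0,0.0155],"angular": [0,0,0],"gripper": 0.1},{"delta_pos": [0,0,0],"angular": [0,0,0],"gripper": 0.2},{"delta_pos": [0,0,0],"angular": [0,0,0],"gripper": 0.4},{"delta_pos": [0,0,0],"angular": [0,0,0],"gripper": 0.58},{"delta_pos": [0,0,0],"angular": [0,0,0],"gripper": 0.62},{"delta_pos": [0,0,0],"angular": [0,0,0],"gripper": 0.66},{"delta_pos": [0,0,0],"angular": [0,0,0],"gripper": 0.69},{"delta_pos": [0,0,0],"angular": [0,0,0],"gripper": 0.69},{"delta_pos": [0,0,0],"angular": [0,0,0],"gripper": 0.69}]}}

```text
clock: 77.72
ee_pos: [0.4318, -0.0788, 0.0423]
ee_rot: [2.145, 2.294, 0.001]
force: [1.5, 0.3, 5.5]
gripper_width: 0.014
```

```bash
python3 - <<'E'
from h import *
pose();c=snap('wrist','w32.png'); c=snap('side','b32.png');cv2.imwrite('pics/b32z.png',cv2.resize(c['im'][80:320,140:460],None,fx=2.3,fy=2.3))
E
```

```text
t 77.72 pos [ 0.4318 -0.0788  0.0423] yaw 93.84deg tilt [ 0.0017 -0.0004] F [1.5 0.3 5.5] w 0.0140 q [-0.28  0.29  2.18  0.    0.67 -0.35]
```

View pics/w32.png

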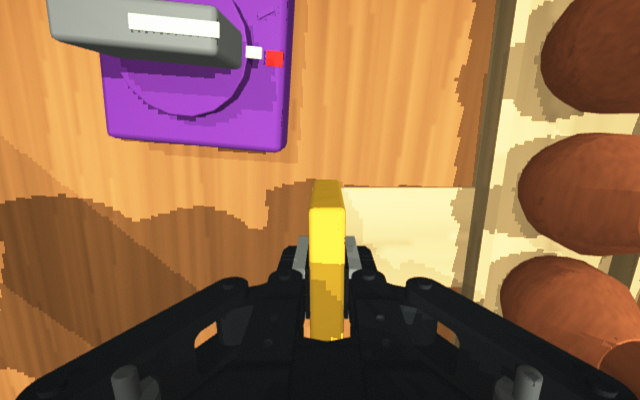

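View pics/b32z.png

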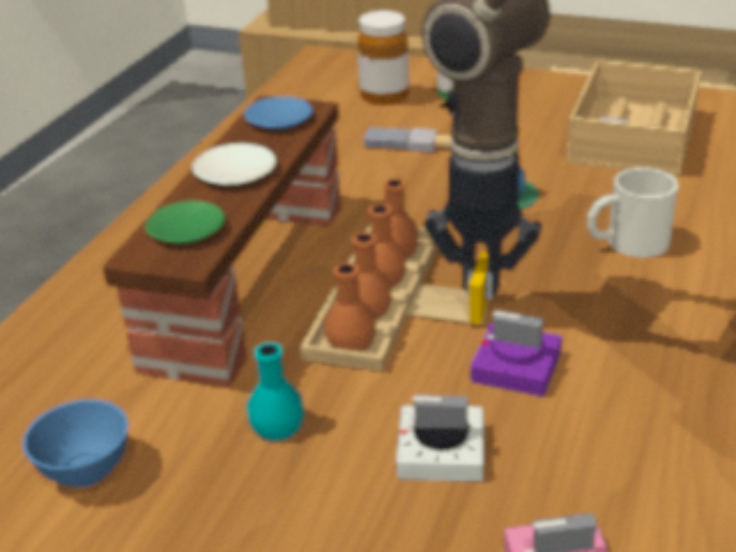

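Ready, with all four upright. Slide in gently: 142 mm first.

>>> {"op": "arm_command", "data": {"increments": [{"delta_pos": [0,0.002,0],"angular": [0,0,0],"gripper": 0.69},{"delta_pos": [0,0.004,0],"angular": [0,0,0],"gripper": 0.69},{"delta_pos": [0,0.006,0],"angular": [0,0,0],"gripper": 0.69},{"delta_pos": [0,0.008,0],"angular": [0,0,0],"gripper": 0.69},{"delta_pos": [0,0.008,0],"angular": [0,0,0],"gripper": 0.69},{"delta_pos": [0,0.008,0],"angular": [0,0,0],"gripper": 0.69},{"delta_pos": [0,0.008,0],"angular": [0,0,0],"gripper": 0.69},{"delta_pos": [0,0.008,0],"angular": [0,0,0],"gripper": 0.69},{"delta_pos": [0,0.008,0],"angular": [0,0,0],"gripper": 0.69},{"delta_pos": [0,0.006,0],"angular": [0,0,0],"gripper": 0.69},{"delta_pos": [0,0.004,0],"angular": [0,0,0],"gripper": 0.69},{"delta_pos": [0,0.002,0],"angular": [0,0,0],"gripper": 0.69},{"delta_pos": [0,0,0],"angular": [0,0,0],"gripper": 0.69}]}}

```text
clock: 79.45
ee_pos: [0.5015, -0.0738, 0.0422]
ee_rot: [-2.144, -2.294, 0.003]
force: [-4.6, -0.9, 9.9]
gripper_width: 0.0138
```

```bash
python3 - <<'E'
from h import *
go([.5819,-.0679,.042],93.8);c=snap('wrist','w33.png'); c=snap('side','b33.png');cv2.imwrite('pics/b33z.png',cv2.resize(c['im'][80:320,140:460],None,fx=2.3,fy=2.3))
E
```

```text
t 79.45 pos [ 0.5015 -0.0738  0.0422] yaw 93.87deg tilt [-0.0031  0.0001] F [-4.6 -0.9  9.9] w 0.0138 q [-0.23  0.39  2.02 -0.    0.73 -0.3 ]
delta tool [ 0.0005  0.0806 -0.    ] len 0.0806
turn z deg 0.07
full rotvec tool deg [-0.18 -0.02  0.07]
```

View pics/b33z.png

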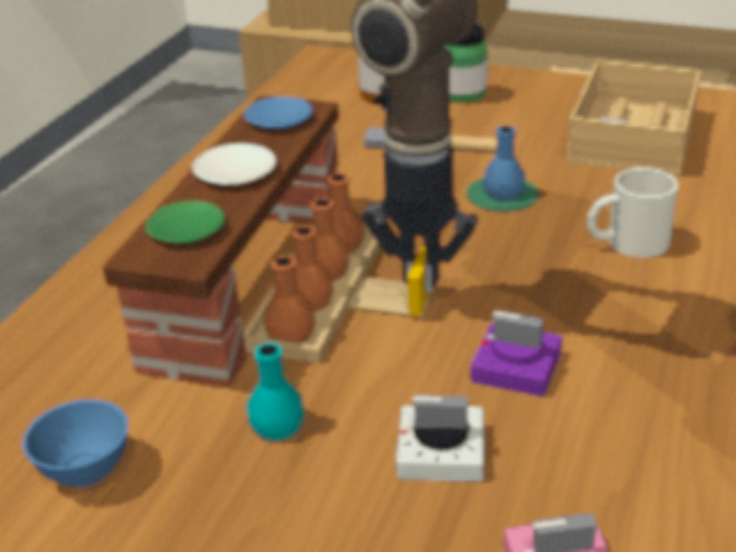

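All upright and entering straight. Continue 75 mm.

>>> {"op": "arm_command", "data": {"increments": [{"delta_pos": [0.0003,0.002,0],"angular": [0,0,0],"gripper": 0.69},{"delta_pos": [0.0002,0.004,0],"angular": [0,0,0],"gripper": 0.69},{"delta_pos": [0,0.006,0],"angular": [0,0,0],"gripper": 0.69},{"delta_pos": [0,0.008,0],"angular": [0,0,0],"gripper": 0.69},{"delta_pos": [0,0.008,0],"angular": [0,0,0],"gripper": 0.69},{"delta_pos": [0,0.008,0],"angular": [0,0,0],"gripper": 0.69},{"delta_pos": [0,0.008,0],"angular": [0,0,0],"gripper": 0.69},{"delta_pos": [0,0.008,0],"angular": [0,0,0],"gripper": 0.69},{"delta_pos": [0,0.008,0],"angular": [0,0,0],"gripper": 0.69},{"delta_pos": [0,0.006,0],"angular": [0,0,0],"gripper": 0.69},{"delta_pos": [0,0.005,0],"angular": [0,0,0],"gripper": 0.69},{"delta_pos": [0,0.003,0],"angular": [0,0,0],"gripper": 0.69},{"delta_pos": [0,0.001,0],"angular": [0,0,0],"gripper": 0.69},{"delta_pos": [0,0,0],"angular": [0,0,0],"gripper": 0.69},{"delta_pos": [0,0,0],"angular": [0,0,0],"gripper": 0.69}]}}

```text
clock: 81.42
ee_pos: [0.5762, -0.0684, 0.0423]
ee_rot: [-2.144, -2.293, 0.004]
force: [-4.4, -0.1, 9.1]
gripper_width: 0.0136
```

```bash
python3 - <<'E'
from h import *
go([.5889,-.0675,.042],93.8);c=snap('wrist','w34.png'); c=snap('scene','s34.png');cv2.imwrite('pics/s34z.png',cv2.resize(c['im'][90:350,180:480],None,fx=2.3,fy=2.3))
E
```

```text
t 81.42 pos [ 0.5762 -0.0684  0.0423] yaw 93.87deg tilt [-0.0033 -0.0001] F [-4.4 -0.1  9.1] w 0.0136 q [-0.19  0.5   1.85 -0.    0.79 -0.26]
delta tool [-0.      0.0128  0.0002] len 0.0128
turn z deg 0.07
full rotvec tool deg [-0.19 -0.01  0.07]
```

View pics/w34.png

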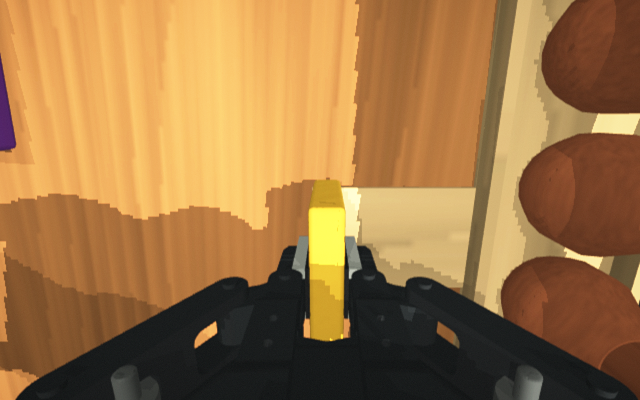

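View pics/s34z.png

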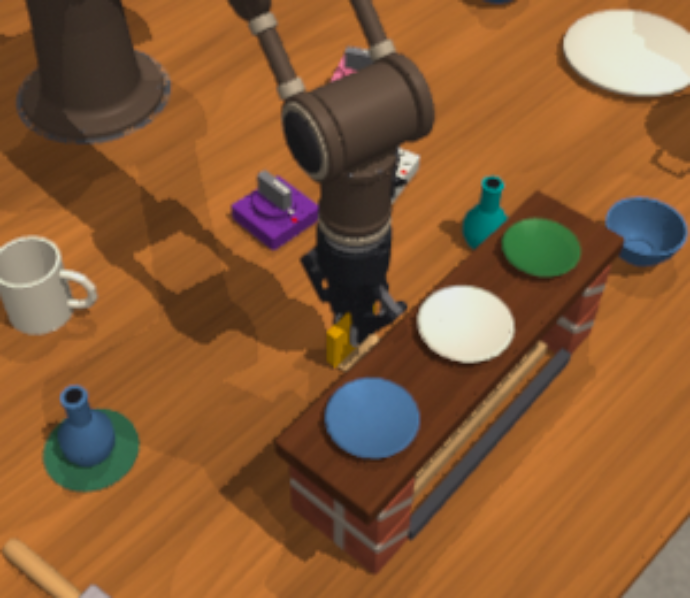

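>>> {"op": "arm_command", "data": {"increments": [{"delta_pos": [0,0.002,0],"angular": [0,0,0],"gripper": 0.69},{"delta_pos": [0,0.002,0],"angular": [0,0,0],"gripper": 0.69},{"delta_pos": [0,0.002,0],"angular": [0,0,0],"gripper": 0.69},{"delta_pos": [0,0.002,0],"angular": [0,0,0],"gripper": 0.69},{"delta_pos": [0,0.001,0],"angular": [0,0,0],"gripper": 0.69},{"delta_pos": [0,0.0005,0],"angular": [0,0,0],"gripper": 0.69},{"delta_pos": [0,0,0],"angular": [0,0,0],"gripper": 0.69}]}}

```text
clock: 82.4
ee_pos: [0.5855, -0.0677, 0.0423]
ee_rot: [-2.143, -2.293, 0.004]
force: [-5.0, -0.8, 9.4]
gripper_width: 0.0137
```

>>> {"op": "arm_command", "data": {"increments": [{"delta_pos": [0,0.0005,0],"angular": [0,0,0],"gripper": 0.69},{"delta_pos": [0,0.0005,0],"angular": [0,0,0],"gripper": 0.69},{"delta_pos": [0,0,0],"angular": [0,0,0],"gripper": 0.69}]}}

```text
clock: 82.78
ee_pos: [0.5864, -0.0677, 0.0423]
ee_rot: [-2.143, -2.293, 0.004]
force: [-4.9, -1.0, 9.8]
gripper_width: 0.0137
```

>>> {"op": "arm_command", "data": {"increments": [{"delta_pos": [0,0.0005,0],"angular": [0,0,0],"gripper": 0.69},{"delta_pos": [0,0.0005,0],"angular": [0,0,0],"gripper": 0.69},{"delta_pos": [0,0,0],"angular": [0,0,0],"gripper": 0.69}]}}

```text
clock: 83.15
ee_pos: [0.5874, -0.0676, 0.0423]
ee_rot: [-2.143, -2.293, 0.004]
force: [-5.5, -0.8, 10.6]
gripper_width: 0.0136
```

>>> {"op": "arm_command", "data": {"increments": [{"delta_pos": [0,0.0005,0],"angular": [0,0,0],"gripper": 0.69},{"delta_pos": [0,0.0005,0],"angular": [0,0,0],"gripper": 0.69},{"delta_pos": [0,0,0],"angular": [0,0,0],"gripper": 0.69}]}}

```text
clock: 83.52
ee_pos: [0.5884, -0.0676, 0.0423]
ee_rot: [-2.143, -2.293, 0.004]
force: [-4.1, -0.7, 10.7]
gripper_width: 0.0136
```

>>> {"op": "arm_command", "data": {"increments": [{"delta_pos": [0,0.0004,0],"angular": [0,0,0],"gripper": 0.69},{"delta_pos": [0,0.0004,0],"angular": [0,0,0],"gripper": 0.69},{"delta_pos": [0,0,0],"angular": [0,0,0],"gripper": 0.69}]}}

```text
clock: 83.9
ee_pos: [0.5892, -0.0675, 0.0423]
ee_rot: [-2.143, -2.293, 0.004]
force: [-4.3, -0.8, 9.8]
gripper_width: 0.0139
```

>>> {"op": "arm_command", "data": {"increments": [{"delta_pos": [0,0.0003,0],"angular": [0,0,0],"gripper": 0.69},{"delta_pos": [0,0.0003,0],"angular": [0,0,0],"gripper": 0.69},{"delta_pos": [0,0,0],"angular": [0,0,0],"gripper": 0.69}]}}

```text
clock: 84.28
ee_pos: [0.5898, -0.0674, 0.0423]
ee_rot: [-2.143, -2.293, 0.004]
force: [-6.6, -0.7, 10.4]
gripper_width: 0.0137
```

>>> {"op": "arm_command", "data": {"increments": [{"delta_pos": [0,0.0003,0],"angular": [0,0,0],"gripper": 0.69},{"delta_pos": [0,0,0],"angular": [0,0,0],"gripper": 0.69}]}}

```text
clock: 84.52
ee_pos: [0.5898, -0.0674, 0.0423]
ee_rot: [-2.143, -2.293, 0.005]
force: [-6.8, -0.9, 10.6]
gripper_width: 0.0135
```

>>> {"op": "arm_command", "data": {"increments": [{"delta_pos": [0,0.0003,0],"angular": [0,0,0],"gripper": 0.69},{"delta_pos": [0,0,0],"angular": [0,0,0],"gripper": 0.69}]}}

```text
clock: 84.78
ee_pos: [0.5898, -0.0674, 0.0423]
ee_rot: [-2.143, -2.292, 0.005]
force: [-6.7, -0.9, 11.1]
gripper_width: 0.0139
```

The position holds at x = 0.5898 with force at about 6.8 N: the tray is against the stop, matching the expected home position. Relax the push, release and retreat.

>>> {"op": "arm_command", "data": {"increments": [{"delta_pos": [0,-0.0005,0],"angular": [0,0,0],"gripper": 0.69},{"delta_pos": [0,-0.0004,0],"angular": [0,0,0],"gripper": 0.69},{"delta_pos": [0,0,0],"angular": [0,0,0],"gripper": 0.69}]}}

```text
clock: 85.15
ee_pos: [0.5899, -0.0674, 0.0423]
ee_rot: [-2.144, -2.293, 0.003]
force: [-4.9, 0.0, 9.7]
gripper_width: 0.0135
```

>>> {"op": "arm_command", "data": {"increments": [{"delta_pos": [0,0,0],"angular": [0,0,0],"gripper": 0.66},{"delta_pos": [0,0,0],"angular": [0,0,0],"gripper": 0.6},{"delta_pos": [0,0,0],"angular": [0,0,0],"gripper": 0.5},{"delta_pos": [0,0,0],"angular": [0,0,0],"gripper": 0.3},{"delta_pos": [0,0,0],"angular": [0,0,0],"gripper": 0.1},{"delta_pos": [0,0,0],"angular": [0,0,0],"gripper": 0.1},{"delta_pos": [0,0,-0.02],"angular": [0,0,0],"gripper": 0.1},{"delta_pos": [0,0,-0.04],"angular": [0,0,0],"gripper": 0.1},{"delta_pos": [-0.01,0,-0.05],"angular": [0,0,0],"gripper": 0.1},{"delta_pos": [-0.01,0,-0.05],"angular": [0,0,0],"gripper": 0.1},{"delta_pos": [0,0,-0.046],"angular": [0,0,0],"gripper": 0.1},{"delta_pos": [0,0,0],"angular": [0,0,0],"gripper": 0.1},{"delta_pos": [0,0,0],"angular": [0,0,0],"gripper": 0.1},{"delta_pos": [0,0,0],"angular": [0,0,0],"gripper": 0.1}]}}

```text
clock: 86.9
ee_pos: [0.5911, -0.0869, 0.246]
ee_rot: [-2.144, -2.293, 0.003]
force: [-0.4, -0.2, -0.4]
gripper_width: 0.0384
```

```bash
python3 - <<'E'
from h import *
pose(); c=snap('wrist','w36.png'); g=cv2.GaussianBlur(cv2.cvtColor(c['im'],cv2.COLOR_BGR2GRAY),(3,3),0).astype(float)
ex=np.array([np.cos(.0656),np.sin(.0656)])
O=np.array([.7139,-.0564]); ey=np.array([-ex[1],ex[0]])
def W(x,y,z): return [*(O+x*ex+y*ey),z]
def edge(x,z,sign,name):
    r_=[]
    for y in np.linspace(-.05,.08,20):
        u,v=proj(c,W(x,y,z)); v0=int(round(v)); lo=int(u)-9; d=sign*np.gradient(g[v0])[lo:lo+19]; i=np.argmax(d)
        r_.append((onz(c,lo+i,v0,z)[:2]-O)@ex)
    print(name,'rack x median',np.median(r_),np.round(np.percentile(r_,[25,75]),4))
edge(-.055,.125,-1,'plank under front'); edge(-.055,.149,1,'plank top front'); edge(-.045,.02,1,'rim front')
m=cv2.inRange(cv2.cvtColor(c['im'],cv2.COLOR_BGR2HSV),(20,150,80),(34,255,255)); cn=max(cv2.findContours(m,0,2)[0],key=cv2.contourArea)
for p in cv2.approxPolyDP(cn,2,True)[:,0]: print(p,onz(c,*p,.06)[:2])
snap('scene','s36.png');snap('side','b36.png')
E
```

```text
t 86.90 pos [ 0.5911 -0.0869  0.246 ] yaw 93.85deg tilt [-0.0033  0.0007] F [-0.4 -0.2 -0.4] w 0.0384 q [-0.22  0.26  1.7   0.    1.18 -0.29]
plank under front rack x median -0.05473414492577933 [-0.0551 -0.0545]
plank top front rack x median -0.05528876199190938 [-0.0555 -0.0551]
rim front rack x median -0.044529522179743625 [-0.0449 -0.0443]
[328 128] [ 0.58839347 -0.03159041]
[321 130] [ 0.58161225 -0.03397736]
[322 197] [ 0.58691423 -0.10235036]
[333 196] [ 0.59834827 -0.10048775]
[334 132] [ 0.59459057 -0.03504537]
```

View pics/w36.png

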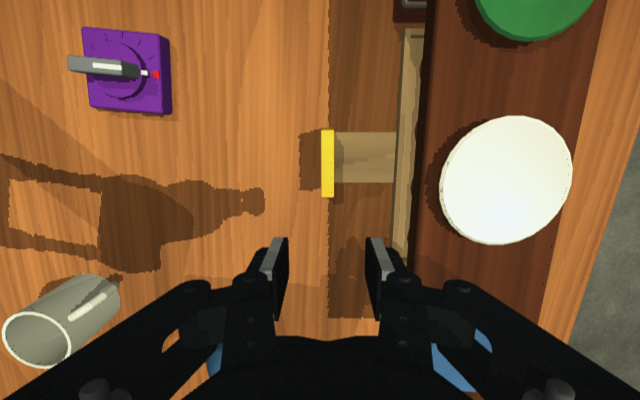

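View pics/s36.png

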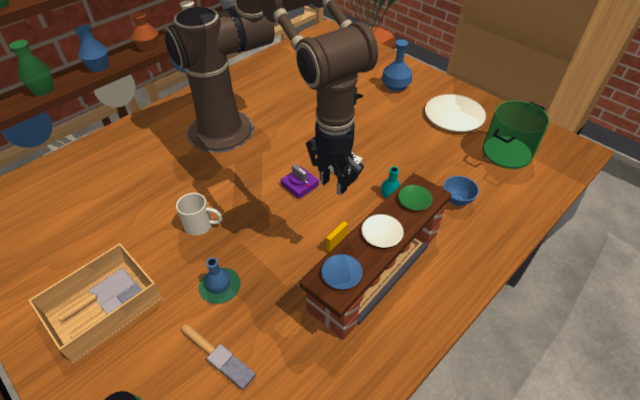

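View pics/b36.png

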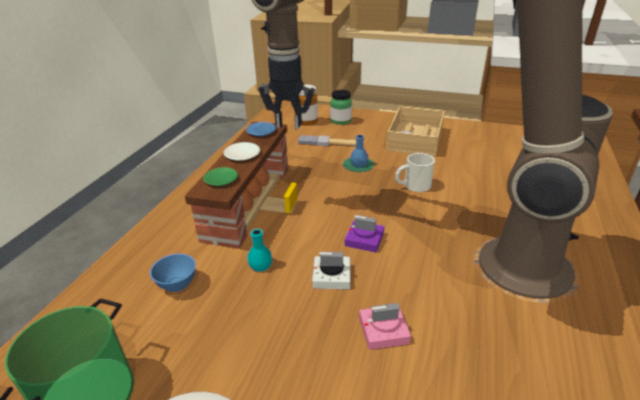

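The tray rim measures within 0.5 mm of home. I'll check the vases under the plank, the dial and the blue vase more closely.

```bash
python3 - <<'E'
import cv2,numpy as np
b=cv2.imread('pics/b36.png');a=cv2.imread('pics/s36.png')
z=cv2.resize(b[120:290,180:390],None,fx=3.5,fy=3.5,interpolation=cv2.INTER_CUBIC);cv2.imwrite('pics/b36z.png',z)
z=cv2.resize(a[200:340,190:440],None,fx=3,fy=3,interpolation=cv2.INTER_CUBIC);cv2.imwrite('pics/s36z.png',z)
E
```

```text
(no output)
```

View pics/b36z.png

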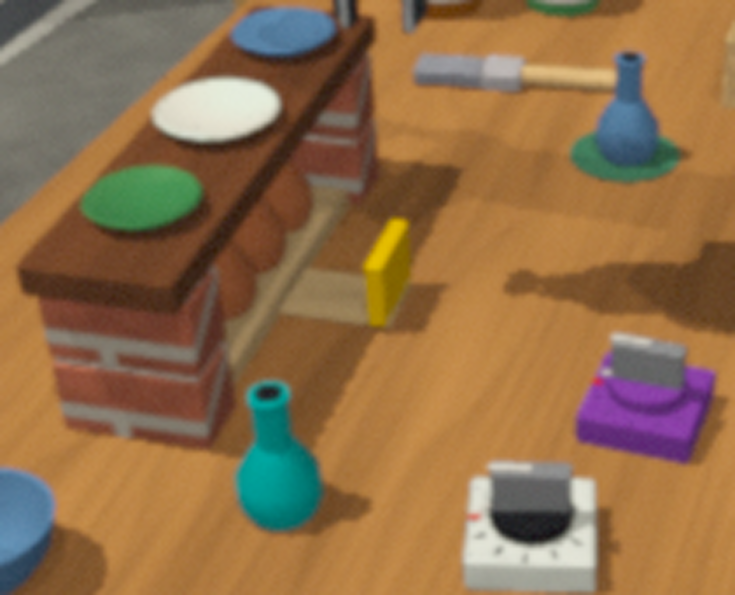

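View pics/s36z.png

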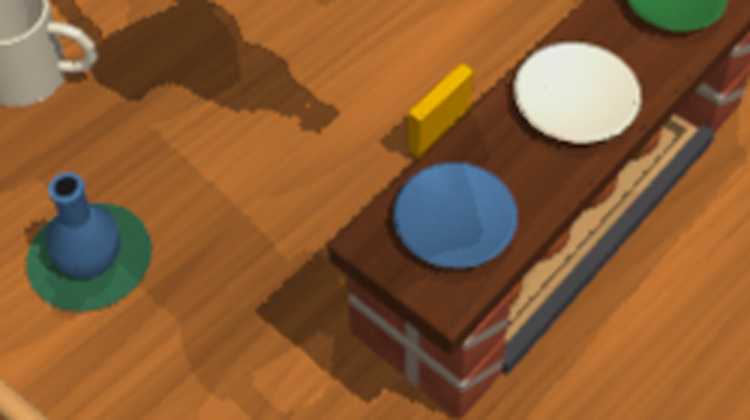

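The scene and side views agree: the blue vase is unmoved on the mat and the dial is at zero. Only three bellies show under the plank, so I'll tilt the wrist camera under it to count four.

>>> {"op": "arm_command", "data": {"increments": [{"delta_pos": [0,-0.03,0],"angular": [0,0,0],"gripper": 0.1},{"delta_pos": [0,-0.04,0],"angular": [0,0,0],"gripper": 0.1},{"delta_pos": [0,-0.04,0],"angular": [0,0,0],"gripper": 0.1},{"delta_pos": [0,-0.03,0.02],"angular": [0,0,0],"gripper": 0.1},{"delta_pos": [0,0,0.04],"angular": [0,0,0],"gripper": 0.1},{"delta_pos": [0,0,0.04],"angular": [0,0,0],"gripper": 0.1},{"delta_pos": [0,0,0.01],"angular": [0,0,0],"gripper": 0.1},{"delta_pos": [0,0,0],"angular": [-0.9,0,0],"gripper": 0.1},{"delta_pos": [0,0,0],"angular": [-0.9,0,0],"gripper": 0.1},{"delta_pos": [0,0,0],"angular": [-0.9,0,0],"gripper": 0.1},{"delta_pos": [0,0,0],"angular": [-0.9,0,0],"gripper": 0.1},{"delta_pos": [0,0,0],"angular": [0,0,0],"gripper": 0.1},{"delta_pos": [0,0,0],"angular": [0,0,0],"gripper": 0.1}]}}

```text
clock: 88.68
ee_pos: [0.4556, -0.0914, 0.1383]
ee_rot: [1.857, 2.005, 0.569]
force: [0.6, 0.5, -0.6]
gripper_width: 0.0385
```

```bash
python3 - <<'E'
from h import *
pose(); snap('wrist','w37.png')
E
```

```text
t 88.67 pos [ 0.4556 -0.0914  0.1383] yaw 94.65deg tilt [0.5088 0.0559] F [ 0.6  0.5 -0.6] w 0.0385 q [-0.48 -0.05  2.41  0.76  0.42 -1.2 ]
```

View pics/w37.png

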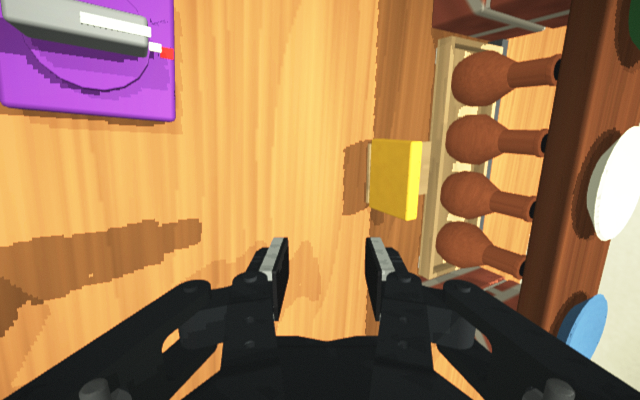

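Four terracotta vases stand upright in the tray under the plank, at (480,80), (475,140), (470,195) and (465,243). The gripper touches nothing. Handing in.

```bash
python3 - <<'E'
from h import *
a0=cv2.imread('pics/s29.png'); c=snap('scene','s38.png')
d=cv2.absdiff(a0,c['im']).max(2)
for n,(x0,y0,x1,y1) in dict(blue=(195,255,245,305),mug=(172,190,225,238),bowl=(438,172,482,210),brush=(178,322,260,390)).items(): print(n,(d[y0:y1,x0:x1]>40).sum())
print(r.hand_in())
E
```

```text
blue 0
mug 99
bowl 0
brush 0
the job is handed in; nothing more can be done
None
```

The job is done and handed in at about 89 s of the 208 s allowed.

**What I did, in order:**
1. Turned the dial to zero.
2. Drew the tray out 150 mm.
3. Stood the blue vase on the mat.
4. Stood all four terracotta vases in the tray.
5. Slid the tray in until it stopped. The last readings showed about 7 N against the push.

**What the last checks showed:**
- **Dial:** the pointer was on the red mark in the close-up right after turning. A later side view still showed it at zero.
- **Tray:** its front rim measured about 0.5 mm from the nominal home position.
- **Terracotta vases:** a tilted wrist view under the plank showed all four standing in the tray.
- **Blue vase:** it was centred within about 2 mm when placed, and its image did not change up to hand-in.
- **Bystanders:** the bowl and brush areas were unchanged. The mug area differed by 99 pixels, probably the arm's shadow. I did not measure the mug again, but it looked to be in the same place in the pictures.

**Not certain:** the grip force on the vases is inferred from the finger opening, not measured. I carried them at roughly 5–10 N. The first brief squeeze of the blue vase was tighter, possibly about 25–30 N, so close to the 30 N limit. I eased it before lifting.

I did not see any vase knocked aside during the run.

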